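Gauge a batch of clamp blocks

TASK

Load every clamp block lying on the bench into a pocket of the station's tray, one to a pocket, fully seated, with its orange tab sticking out through the notch at the near side. Then turn the black feed knob, which travels with the carriage, until the tray is fully in at its stop by the gauge bar, twist the red start key clockwise to its stop and let it spring back, and only then wind the tray fully out again with all the blocks still seated. Leave the other things on the bench where they are.

Things in the scene. Friction and masses are not known exactly. Their poses are not given: they have to be found in the camera images.
- carriage (a joint): Slide of the aluminium carriage of the grey gauging station, m: 0 = fully out (towards the robot), 0.050 = fully in against its stop, by the blue gauge bar. It carries the black tray and the feed knob (at its +y end) and travels along the pocket points' +x. Only the knob drives it (rack and pinion); pushing it takes over 20 N. Starts 0 to 12 mm in
- feed_knob (a joint): Turn of the feed knob in rad, 0 to 5.0; grows clockwise seen from above and drives the carriage in by 10 mm per rad (counter-clockwise brings it back out). Needs about 0.23 N m; stays where it is left. The knob rides on the carriage, so its axis shifts as it turns
- feed_knob_grip (a point): Point on the vertical axis of the feed knob, 16 mm below its top, at the height to grip: upright round black knob, 42 mm across and 36 mm tall with a white mark on top. It can be gripped at any yaw. Its top stands 80 mm above the bench
- start_key (a joint): Start key in rad: 0 at rest, 1.3 at its stop; grows clockwise seen from above. A spring turns it back to 0 when it is let go (0.16 N m at the stop)
- start_key_grip (a point): Point on the vertical axis of the start key, 12 mm below its top, at the height to grip: red bar handle 40 mm long (along this point's x), 14 mm wide, standing 40 mm over a low yellow control box (90 x 90 x 45 mm). Key top 85 mm above the bench
- pocket0 (a point): Centre of the floor of tray pocket 0 (0 = the -y end, 62 mm apart), 32 mm above the bench; moves with the carriage. Pocket 51 mm (along its x) by 35 mm (y), rim 7 mm high; the near end (its -x side) has a 20 mm wide notch, through which a block's tab sticks out when it is the right way round
- pocket1 (a point): Centre of the floor of tray pocket 1 (0 = the -y end, 62 mm apart), 32 mm above the bench; moves with the carriage. Pocket 51 mm (along its x) by 35 mm (y), rim 7 mm high; the near end (its -x side) has a 20 mm wide notch, through which a block's tab sticks out when it is the right way round
- pocket2 (a point): Centre of the floor of tray pocket 2 (0 = the -y end, 62 mm apart), 32 mm above the bench; moves with the carriage. Pocket 51 mm (along its x) by 35 mm (y), rim 7 mm high; the near end (its -x side) has a 20 mm wide notch, through which a block's tab sticks out when it is the right way round
- pocket3 (a point): Centre of the floor of tray pocket 3 (0 = the -y end, 62 mm apart), 32 mm above the bench; moves with the carriage. Pocket 51 mm (along its x) by 35 mm (y), rim 7 mm high; the near end (its -x side) has a 20 mm wide notch, through which a block's tab sticks out when it is the right way round
- block_a_mid (a point): Centre of the body of clamp block a, half-way up: aluminium block 46 (x) x 30 (y) x 36 (z) mm, some 90 to 180 g, with an orange tab at the foot of its -x end, 12 mm wide, 10 mm high, reaching 18 mm out; axes are the block's own, z up when it stands upright. May be absent
- block_a_tab (a point): Tip of the orange tab of clamp block a: 41 mm from the block's middle along its own -x, 5 mm above its underside. May be absent
- block_b_mid (a point): Centre of the body of clamp block b, half-way up: aluminium block 46 (x) x 30 (y) x 36 (z) mm, some 90 to 180 g, with an orange tab at the foot of its -x end, 12 mm wide, 10 mm high, reaching 18 mm out; axes are the block's own, z up when it stands upright. May be absent
- block_b_tab (a point): Tip of the orange tab of clamp block b: 41 mm from the block's middle along its own -x, 5 mm above its underside. May be absent
- block_c_mid (a point): Centre of the body of clamp block c, half-way up: aluminium block 46 (x) x 30 (y) x 36 (z) mm, some 90 to 180 g, with an orange tab at the foot of its -x end, 12 mm wide, 10 mm high, reaching 18 mm out; axes are the block's own, z up when it stands upright. May be absent
- block_c_tab (a point): Tip of the orange tab of clamp block c: 41 mm from the block's middle along its own -x, 5 mm above its underside. May be absent
- block_d_mid (a point): Centre of the body of clamp block d, half-way up: aluminium block 46 (x) x 30 (y) x 36 (z) mm, some 90 to 180 g, with an orange tab at the foot of its -x end, 12 mm wide, 10 mm high, reaching 18 mm out; axes are the block's own, z up when it stands upright. May be absent
- block_d_tab (a point): Tip of the orange tab of clamp block d: 41 mm from the block's middle along its own -x, 5 mm above its underside. May be absent
- tape_roll: Bystander, to be left alone: yellow roll of tape lying flat, 52 mm across, 18 mm high; origin at the centre of its underside
- mug: Bystander, to be left alone: white mug, 76 mm across, 85 mm high; origin at the centre of its underside
- file: Bystander, to be left alone: hand tool with a wooden handle, 240 mm long; origin at the centre of its underside (lies flat)
- gauge_block: Bystander, to be left alone: steel block 60 x 30 x 20 mm; origin at the centre of its underside
- spanner: Bystander, to be left alone: steel spanner 170 mm long; origin at the centre of its underside (lies flat)
- spindle_nose: Bystander, to be left alone: dark steel cylinder, 44 mm across, 50 mm high; origin at the centre of its underside
Mind the look-alikes: they are no part of the job. Leave any pink or turquoise look-alike of the part that bears block_b_mid alone.

How it is judged:
By the outcome, as a careful person would: the job done as asked, in the order asked, and still so for the second after the job is handed in, with the robot touching nothing.
Of block_a, block_b, block_c, block_d only 3 to 4 are there at a start; the rules pass over those that are not, and their reading is None.
At some moment in a run one of block_a, block_b, block_c, block_d may be knocked a few centimetres aside while the robot is not near it.
Once in a run the grip may slacken for a moment while it holds something.
It also fails if it takes over 210 s, if anything falls off the work surface, if the arm or the gripper's body presses on something with over 40 N, if the wrist force passes 120 N, or if a joint passes its speed limit or range.

ROBOT

A 7-joint arm with a two-finger parallel gripper is mounted at the origin on the work surface. World frame = base frame: x ahead of the robot, y to its left, z up, the work surface at z = 0. Lengths are in m, angles in rad, forces in N, time in s.
With the tool pointing down it reaches from about 0.35 to 0.9 m from the base axis. Payload 7.2 kg.
Tool frame: the origin (TCP) lies on the centre line of the jaws, within the pads' length; the fingertips stand 8 mm ahead of it and the grasp point (between the pads) lies 11 mm behind it; z points along the fingers, y is the line along which they close (so a half turn about z gives the same grasp; the last joint's range is limited). The gripper opens to 88 mm and grips with 3 to 60 N. Pads are 20 mm wide; open, the fingers measure 115 mm over their backs; the gripper's body (75 mm by 178 mm) begins 61 mm behind the grasp point.
Start: joints at [-1.181, 0.411, -0.013, 1.596, 0.006, 1.134, -0.082], TCP at [0.276, 0.561, 0.231] pointing down, gripper open.
Joint ranges: [-2.95, 2.95], [-0.29, 1.99], [-1.47, 1.44], [0.14, 2.54], [-1.03, 4.17], [0.13, 1.85], [-2.86, 2.86]. Speed limits (rad/s): [2.39, 2.39, 3.01, 3.01, 3.14, 3.14, 3.14].

INTERFACE

Orientations are given as a unit quaternion [w, x, y, z].
In Python, from cell import * gives the robot as it stands. The module is installed in compiled form; this text tells all that it offers.
- The arm moves only by the tool drive_tool, never from a script. Its argument "plan" is a list of rows, each an object with "slide": the shift along the tool's x, y, z in units of 200 mm (1.0 is 200 mm), a list of three; "delta_rot": the turn, a rotation vector about the tool's x, y, z in units of 90 degrees (1.0 is 90 degrees), a list of three; "grip": the opening, from 0 (shut) to 1 (fully open). In form: [{"slide": [dx, dy, dz], "delta_rot": [wx, wy, wz], "grip": grip}, ...]. A call has 1 to 5 rows; each row is the pose to reach, as a shift and turn from the pose commanded when the call began, along the tool's axes at that moment; what a row does not reach only later rows make up. A row lasts 1/8 s, in which the tool goes at most 62.5 mm and 10.7 degrees, less where a joint would pass 70% of its speed; a pose out of reach is approached as far as the arm can. A call with a number of a shift or a turn outside -1 to 1 is refused whole. A call with a gripper value outside its range is refused whole. The fingers move at their own pace and stop on an object; the grip force is fixed at half the most. Time passes only in rows, so rows that repeat a pose let the fingers close. It gives the time, the measured TCP pose, the force, the opening and the grip force at its end, in the units of the state.
- sense(): the state, without advancing time (a new reading comes with each control period).
- capture(name): name is "scene" or "top"; returns (picture, depth): 384x512x3 uint8, blue, green, red; 384x512 float32, m along the optical axis (not along the pixel's ray), 0 where there is no reading.
- camera_model(name): a dict with "fx", "fy", "cx", "cy" (pixels), "k1" (the pictures are not rectified: a ray, as slopes to the right and down, at radius r is drawn at 1 + k1 r^2 times it, then the intrinsics apply), "rvec" (rotation vector, rad) and "tvec" (3), from world to camera coordinates, as OpenCV has them. Camera axes: x right, y down, z forward; pixel columns grow to the right and rows downward; lengths in m; the calibration is good to about 2 mm. A picture is of the moment at which its call begins. camera_model takes no time and is no camera call.
- sign_off(): hands the job in; it is judged then, once.
Trained networks look in the newest picture that a camera, given by its name, has taken for a name from the list of things; names that differ only in an ending like _2 or _b are one class to them, and where a whole thing is asked for, a point or a joint stands for the part that bears it (a point fixed in the world has none). Each returns a list of dicts, best first, with "p" (0 to 1); they miss things now and then, are a little off and sometimes report something else, mostly with a low value. They report only what shows in the picture. A call takes as long as a camera call. They do not tell look-alikes from the thing itself.
- masks_of(query, camera): "mask" (384x512 bool, what is visible of it) and "rect" ([left, top, right, bottom] in pixels, round what is visible of it).
- spot_point(query, camera): "point" ([row, column] in pixels: a listed point, or the origin of a listed thing).
The state is a dict: "clock": time; "qpos": joint angles; "qd": joint speeds; "tau": joint torques, N m; "position": TCP position; "eef_rot": TCP orientation; "wrist_force": force on the tool from outside, world axes, zero at the start; "wrist_torque": the same for the moment, N m; "width": finger opening in m; "finger_force": force on a finger pad.
Only numpy, scipy, OpenCV 4.12 (cv2) and the standard library are available. Lean on these libraries where they do the work, as an engineer would, in place of code of your own. Each camera call takes 0.05 s, during which the arm holds its last target. There are 200 camera calls.

## Working session

There is one attempt and no reset: what is moved stays moved. The work goes in short steps, Python scripts to look and compute and a tool call to move; the robot and the scene stay as the last step left them, time stands still between calls to the robot, and variables do not carry over. Pictures are saved under pics/ and viewed, at most 14 in all, crops included, and the job is handed in when it is done.

Besides the shell and the picture viewer there is one more tool, called after "Request:" as name(argument=value, ...) on one line, values as JSON. drive_tool: Moves the arm, as the interface text tells. Shifts and turns lie within -1 to 1; 1 stands for 200 mm of shift or 90 degrees of turn. Its arguments: {"type":"object","properties":{"plan":{"type":"array","items":{"type":"object","properties":{"slide":{"type":"array","items":{"type":"number","minimum":-1,"maximum":1}},"delta_rot":{"type":"array","items":{"type":"number","minimum":-1,"maximum":1}},"grip":{"type":"number"}}}}},"required":["plan"]}

```bash
mkdir -p pics; python3 - <<'E'
from cell import *
import cv2
s=sense(); print(s)
for n in("scene","top"):
    p,d=capture(n); cv2.imwrite(f"pics/{n}0.png",p); print(n,camera_model(n))
E
```

```text
{'clock': 0.0, 'qpos': array([-1.18119317,  0.41190342, -0.01272421,  1.5970436 ,  0.00560963,
        1.13429707, -0.08217908]), 'qd': array([-0.00100023, -0.00150579,  0.00014827, -0.00096251,  0.00321868,
        0.00016569,  0.00186168]), 'tau': array([ 3.51874041e-04, -5.87938035e+01,  6.42131791e-01, -2.91071552e+01,
       -5.37947752e-02,  1.80296466e-02,  8.47422962e-05]), 'position': array([0.27605101, 0.56017942, 0.229807  ]), 'eef_rot': array([-1.25135536e-04,  2.26878204e-01,  9.73922804e-01, -7.98110778e-04]), 'wrist_force': array([ 0.41460787,  0.39042226, -0.20135919]), 'wrist_torque': array([-0.02237826,  0.0350768 ,  0.0233651 ]), 'finger_force': 0.0, 'width': 0.08778760086798376}
scene {'fx': 403.29790228875856, 'fy': 403.29790228875856, 'cx': 246.74207377377837, 'cy': 186.94583899309742, 'k1': -0.01033702700865227, 'rvec': array([ 0.7927926 ,  2.70557998, -0.92569485]), 'tvec': array([ 0.44132715, -0.1643638 ,  1.30419013])}
top {'fx': 434.43156026018215, 'fy': 434.43156026018215, 'cx': 252.35492034034672, 'cy': 185.9398787085973, 'k1': -0.08654719201922889, 'rvec': array([ 2.14726124, -2.18232038,  0.15882539]), 'tvec': array([-0.03054302,  0.51077424,  1.44899329])}
```

View pics/scene0.png

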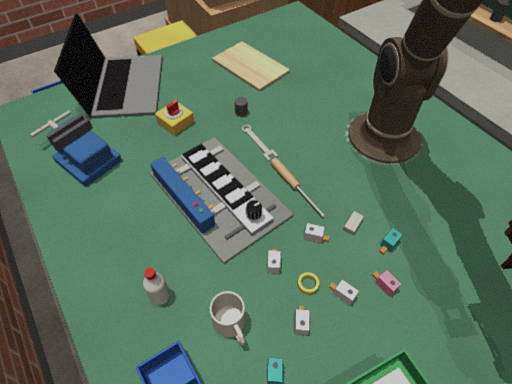

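View pics/top0.png

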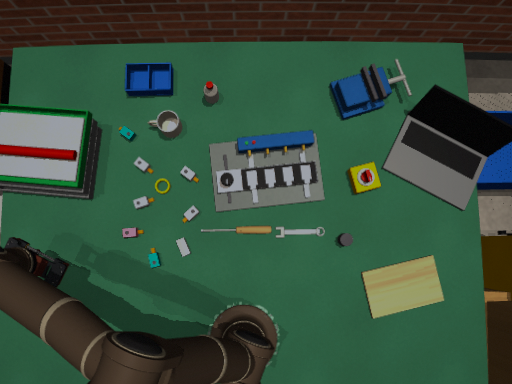

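The top view shows four aluminium blocks at (142,165), (189,174), (143,202) and (191,213). The look-alikes are pink (131,232), turquoise (153,260) and turquoise (127,133), and a gauge block lies at (183,246). The station is at (265,170), the key at (365,178) and the knob at (228,180).

```bash
cat > h.py <<'E'
from cell import *
import numpy as np, cv2
from scipy.spatial.transform import Rotation as R
def cam(n):
    c=camera_model(n); Rm=cv2.Rodrigues(c['rvec'])[0]; return c,Rm,np.array(c['tvec'])
def ray(n,rc):
    c,Rm,t=cam(n); u=(rc[1]-c['cx'])/c['fx']; v=(rc[0]-c['cy'])/c['fy']; a,b=u,v
    for _ in range(10):
        k=1+c['k1']*(a*a+b*b); a,b=u/k,v/k
    return -Rm.T@t, Rm.T@np.array([a,b,1.])
def atz(n,rc,z):
    o,d=ray(n,rc); return o+d*(z-o[2])/d[2]
def pix(n,P):
    c,Rm,t=cam(n); q=Rm@np.array(P)+t; a,b=q[:2]/q[2]; k=1+c['k1']*(a*a+b*b)
    return [c['cy']+c['fy']*b*k, c['cx']+c['fx']*a*k]
def cloud(n,d,mask):
    c,Rm,t=cam(n); out=[]
    o=-Rm.T@t
    for r,cc in zip(*np.nonzero(mask&(d>0))): out.append(o+ray(n,(r,cc))[1]*d[r,cc])
    return np.array(out)
def rel(target,yaw=None,dz=0,s=None):
    "units of slide & delta_rot z to bring tool, pointing straight down, to target; yaw = world angle of jaw line (tool y), mod 180"
    s=s or sense(); q=s['eef_rot']; Rt=R.from_quat([q[1],q[2],q[3],q[0]])
    sl=Rt.inv().apply(np.array(target)-s['position'])/0.2
    M=Rt.as_matrix(); cy=np.arctan2(M[1,1],M[0,1])
    print('pos',s['position'].round(4),'slide',sl.round(4),'jaw deg',np.degrees(cy).round(1))
    if yaw is not None:
        e=(np.degrees(yaw-cy)+90)%180-90
        goal=R.from_euler('z',e,degrees=True)*R.from_matrix(M)
        # straighten tilt
        G=goal.as_matrix(); y=G[:,1].copy(); y[2]=0; y/=np.linalg.norm(y); z=np.array([0,0,-1.]); G=np.stack([np.cross(y,z),y,z],1)
        print('rot',(R.from_matrix(M.T@G).as_rotvec()/(np.pi/2)).round(4), 'q7',s['qpos'][6].round(2))
    return sl
E
python3 - <<'E'
from h import *
img={}
for n in("scene","top"):
    p,d=capture(n); img[n]=p
    for q,z in [("block_a_mid",.018),("block_a_tab",.005),("pocket0",.032),("feed_knob_grip",.064),("start_key_grip",.073)]:
        for x in spot_point(q,n)[:9]:
            print(n,q,round(x['p'],2),np.round(x['point'],1),atz(n,x['point'],z)[:2].round(4))
p=img["top"]; 
a=cv2.resize(p[110:280,110:335],None,fx=3.5,fy=3.5,interpolation=cv2.INTER_CUBIC); cv2.imwrite("pics/c1.png",a)
E
```

```text
scene block_a_mid 0.59 [321.5 299.5] [0.5972 0.3403]
scene block_a_tab 0.55 [307.3 300.2] [0.5716 0.3112]
scene pocket0 0.93 [193.  231.5] [ 0.5428 -0.0485]
scene pocket0 0.78 [180.2 223.3] [ 0.5388 -0.1005]
scene pocket0 0.74 [158.8 193.3] [ 0.5727 -0.22  ]
scene pocket0 0.67 [283.7 329.1] [0.4871 0.309 ]
scene pocket0 0.58 [173.3 214.4] [ 0.5475 -0.1367]
scene feed_knob_grip 0.78 [212.9 252.6] [0.5416 0.0577]
scene start_key_grip 0.49 [106.2 172.5] [ 0.5364 -0.4211]
top block_a_mid 0.53 [162.5 143.5] [0.5998 0.3375]
top block_a_tab 0.51 [173.1 151.8] [0.5642 0.3108]
top pocket0 0.96 [174.4 288.6] [ 0.5484 -0.1639]
top pocket0 0.67 [174.5 269.9] [ 0.5489 -0.0997]
top pocket0 0.66 [177.  249.4] [ 0.5413 -0.0293]
top pocket0 0.65 [173.6 307.1] [ 0.5503 -0.2278]
top feed_knob_grip 0.74 [172.1 156.1] [0.5579 0.2838]
top feed_knob_grip 0.52 [179.8 225.4] [0.5283 0.0516]
top start_key_grip 0.42 [177.4 361.9] [ 0.5285 -0.4066]
```

View pics/c1.png

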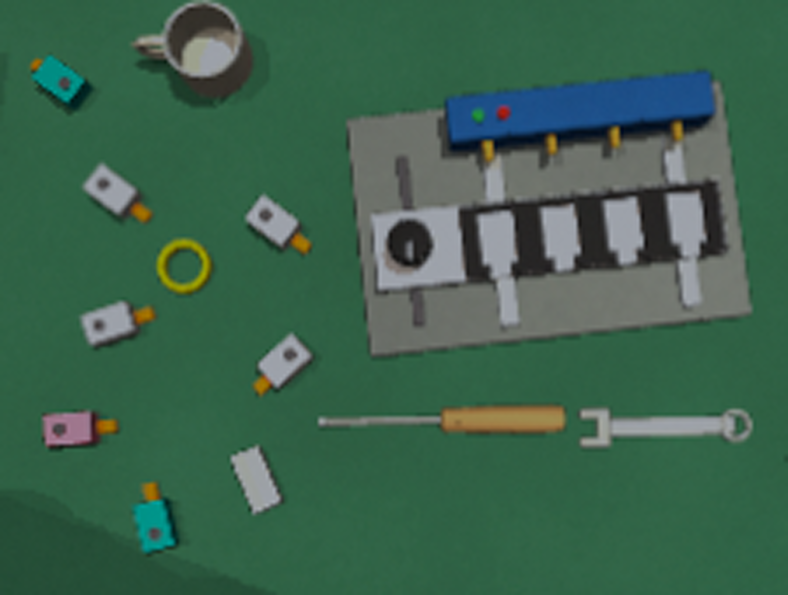

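The crop confirms four real silver blocks with orange tabs. Pink and turquoise look-alikes lie at the lower left and upper left. Next I fit poses with projected models.

```bash
cat > fit.py <<'E'
from h import *
from scipy.optimize import minimize
def world(pose,pts):
    x,y,a=pose; c,s=np.cos(a),np.sin(a); p=np.array(pts,float)
    return np.c_[x+c*p[:,0]-s*p[:,1], y+s*p[:,0]+c*p[:,1], p[:,2]]
S=8
def fill(n,pose,pts,hull,box):
    q=np.array([pix(n,P)[::-1] for P in world(pose,pts)]); q=(q-box[:2]+.5)*S-.5
    m=np.zeros(((box[3]-box[1])*S,(box[2]-box[0])*S),np.uint8)
    if hull: q=cv2.convexHull(q.astype(np.float32))[:,0]
    cv2.fillPoly(m,[np.round(q*16).astype(np.int32)],1,shift=4); return m
def down(m): return cv2.GaussianBlur(cv2.resize(m.astype(np.float32),None,fx=1/S,fy=1/S,interpolation=cv2.INTER_AREA),(0,0),.5)
def box3(l,w,z0,z1): return [(sx*l/2,sy*w/2,z) for sx in(-1,1) for sy in(-1,1) for z in(z0,z1)]
def rect(l,w,z): return [(-l/2,-w/2,z),(l/2,-w/2,z),(l/2,w/2,z),(-l/2,w/2,z)]
def opt(cost,p0,steps=(.008,.008,.2)):
    sim=[np.array(p0)]+[np.array(p0)+np.eye(3)[i]*steps[i] for i in range(3)]
    r=minimize(cost,p0,method='Nelder-Mead',options=dict(initial_simplex=sim,xatol=1e-4,fatol=1e-5)); return r.x,r.fun
def fit_block(n,img,p0,z0=0.,r=.055):
    c=np.array([pix(n,P)[::-1] for P in world((p0[0],p0[1],0),box3(2*r,2*r,z0,z0+.036))])
    b=np.r_[np.floor(c.min(0)),np.ceil(c.max(0))].astype(int)
    f=img[b[1]:b[3],b[0]:b[2]].min(2).astype(float)
    pts=box3(.046,.030,z0,z0+.036)
    return opt(lambda p:-np.corrcoef(down(fill(n,p,pts,True,b)).ravel(),f.ravel())[0,1],p0)
def fit_tray(n,img,p0,pk=(0,1,2,3)):
    "pose = origin midway between pocket1 and pocket2 floor centres"
    c=np.array([pix(n,P)[::-1] for P in world(p0,[(x,y,.035) for x in(-.05,.05) for y in(-.15,.15)])])
    b=np.r_[np.floor(c.min(0)),np.ceil(c.max(0))].astype(int)
    f=img[b[1]:b[3],b[0]:b[2]].min(2).astype(float)
    sh=lambda pts,dy:[(x,y+dy,z) for x,y,z in pts]
    def cost(p):
        m=0;w=0
        for k in pk:
            dy=.062*(k-1.5)
            m=m+(fill(n,p,sh(rect(.051,.035,.039),dy),False,b)&fill(n,p,sh(rect(.051,.035,.032),dy),False,b))
            w=w|fill(n,p,sh([(-.0245,-.024,.036),(.030,-.024,.036),(.030,.024,.036),(-.0245,.024,.036)],dy),False,b)
        m=down(m).ravel(); w=down(w).ravel()>.5
        return -np.corrcoef(m[w],f.ravel()[w])[0,1]
    return opt(cost,p0,(.008,.008,.08))
E
python3 - <<'E'
from fit import *
for n in("top","scene"):
    p,d=capture(n)
    for nm,(r,c),t in [("NW",(163,141),(173,152)),("NE",(172,188),(179,198)),("SW",(202,141),(200,152)),("SE",(212.5,192),(220,185))]:
        A=atz("top",(r,c),.036); T=atz("top",t,.005)
        a=np.arctan2(*(A-T)[1::-1])
        x,f=fit_block(n,p,[A[0],A[1],a]); print(n,nm,x[:2].round(4),np.degrees(x[2]).round(1),round(f,3))
    x,f=fit_tray(n,p,[.546,-.13,.08]); print(n,'tray',x[:2].round(4),np.degrees(x[2]).round(2),round(f,3))
    for k in range(4): print(k,world(x,[(0,.062*(k-1.5),.032)])[0].round(4))
E
```

```text
top NW [0.5972 0.3469] 51.6 -0.905
top NE [0.5625 0.1854] 51.6 -0.918
top SW [0.4629 0.3473] 106.5 -0.903
top SE [0.4239 0.1726] -48.8 -0.93Traceback (most recent call last):
  File "<stdin>", line 8, in <module>
  File "fit.py", line 38, in fit_tray
    return opt(cost,p0,(.008,.008,.08))
  File "fit.py", line 17, in opt
    r=minimize(cost,p0,method='Nelder-Mead',options=dict(initial_simplex=sim,xatol=1e-4,fatol=1e-5)); return r.x,r.fun
    res = _minimize_neldermead(fun, x0, args, callback, bounds=bounds,
                               **options)
    fxcc = func(xcc)
    fx = function(np.copy(x), *(wrapper_args + args))
  File "fit.py", line 34, in cost
    m=m+(fill(n,p,sh(rect(.051,.035,.039),dy),False,b)&fill(n,p,sh(rect(.051,.035,.032),dy),False,b))
                                                       ~~~~^^^^^^^^^^^^^^^^^^^^^^^^^^^^^^^^^^^^^^^^^
  File "fit.py", line 8, in fill
    q=np.array([pix(n,P)[::-1] for P in world(pose,pts)]); q=(q-box[:2]+.5)*S-.5
                ~~~^^^^^
  File "h.py", line 14, in pix
    c,Rm,t=cam(n); q=Rm@np.array(P)+t; a,b=q[:2]/q[2]; k=1+c['k1']*(a*a+b*b)
           ~~~^^^
  File "h.py", line 5, in cam
    c=camera_model(n); Rm=cv2.Rodrigues(c['rvec'])[0]; return c,Rm,np.array(c['tvec'])
ValueError: time passes only in moves, steps and waits
```

```bash
sed -i 's/^def cam(n)/import functools\n@functools.lru_cache\ndef cam(n)/' h.py
cat > meas.py <<'E'
from fit import *
B=[("NW",(163,141),(173,152)),("NE",(172,188),(179,198)),("SW",(202,141),(200,152)),("SE",(212.5,192),(220,185))]
def measure(names=("NW","NE","SW","SE"),tray=True):
    for n in("top","scene"):
        p,d=capture(n)
        for nm,(r,c),t in B:
            if nm not in names: continue
            A=atz("top",(r,c),.036); T=atz("top",t,.005)
            a=np.arctan2(*(A-T)[1::-1])
            x,f=fit_block(n,p,[A[0],A[1],a]); print(n,nm,x[:2].round(4),np.degrees(x[2]).round(1),round(f,3))
        if tray:
            x,f=fit_tray(n,p,[.546,-.13,.08]); print(n,'tray',x[:2].round(4),np.degrees(x[2]).round(2),round(f,3))
            for k in range(4): print(k,world(x,[(0,.062*(k-1.5),.032)])[0].round(4))
E
python3 -c "
from meas import *
measure()"
```

```text
top NW [0.5972 0.3469] 51.6 -0.904
top NE [0.5625 0.1852] 51.5 -0.919
top SW [0.4629 0.3473] 106.5 -0.903
top SE [0.424  0.1723] -49.0 -0.927
top tray [ 0.5478 -0.1292] 5.34 -0.99
0 [ 0.5564 -0.2218  0.032 ]
1 [ 0.5507 -0.1601  0.032 ]
2 [ 0.5449 -0.0983  0.032 ]
3 [ 0.5391 -0.0366  0.032 ]
scene NW [0.591  0.3417] 50.4 -0.831
scene NE [0.5588 0.181 ] 53.6 -0.732
scene SW [0.4598 0.3418] 107.8 -0.771
scene SE [0.4216 0.17  ] -47.9 -0.687
scene tray [ 0.5502 -0.1277] 5.17 -0.977
0 [ 0.5586 -0.2203  0.032 ]
1 [ 0.553  -0.1586  0.032 ]
2 [ 0.5474 -0.0968  0.032 ]
3 [ 0.5418 -0.0351  0.032 ]
```

```bash
cat >> fit.py <<'E'
def fit_block(n,img,p0,z0=0.,r=.055,mask=None):
    c=np.array([pix(n,P)[::-1] for P in world((p0[0],p0[1],0),box3(2*r,2*r,z0,z0+.036))])
    b=np.r_[np.floor(c.min(0)),np.ceil(c.max(0))].astype(int)
    f=img[b[1]:b[3],b[0]:b[2]].reshape(-1,3).astype(float)
    hull=box3(.046,.030,z0,z0+.036); top=rect(.046,.030,z0+.036)
    tab=[(x-.032,y,z) for x,y,z in box3(.018,.012,z0,z0+.010)]
    ey=[(0,0,0)]
    def cost(p):
        h=fill(n,p,hull,True,b); t=fill(n,p,top,False,b)&h; tb=fill(n,p,tab,True,b)&~h&1
        # side faces: split x-faces / y-faces
        fx=np.zeros_like(h)
        for s in(-1,1):
            fx|=fill(n,p,[(s*.023,-.015,z0),(s*.023,.015,z0),(s*.023,.015,z0+.036),(s*.023,-.015,z0+.036)],False,b)
        fx&=h&~t&1; fy=h&~t&~fx&1
        A=np.stack([np.ones(len(f))]+[down(m).ravel() for m in(t,fx,fy,tb)],1)
        e=f-A@np.linalg.lstsq(A,f,rcond=None)[0]
        return (e**2).sum()/((f-f.mean(0))**2).sum()
    return opt(cost,p0)
E
python3 -c "
from meas import *
measure(tray=False)"
```

```text
top NW [0.5934 0.3426] 52.7 0.103
top NE [0.5595 0.1834] 52.7 0.097
top SW [0.4611 0.3428] 108.6 0.164
top SE [0.4229 0.1707] -48.8 0.094
scene NW [0.5945 0.3432] 52.2 0.288
scene NE [0.5617 0.1841] 53.6 0.427
scene SW [0.463  0.3439] 106.0 0.35
scene SE [0.4241 0.1723] -46.4 0.3
```

```bash
cat > pl.py <<'E'
from h import *
import sys,json
def axes(t): c,s=np.cos(t),np.sin(t); return np.array([[-s,c,0],[c,s,0],[0,0,-1.]])
def plan(wps):
    "wps: x,y,z,jaw deg (continuous)"
    s=sense(); q=s['eef_rot']; M=R.from_quat([q[1],q[2],q[3],q[0]]).as_matrix()
    th=np.arctan2(M[1,1],M[0,1]); pos=s['position']
    print('t',round(s['clock'],2),'pos',pos.round(4),'jaw',np.degrees(th).round(1),'tilt',(M[:2,2]).round(4),'q7',s['qpos'][6].round(2),'w',round(s['width'],4))
    for w in wps:
        g=np.array(w[:3]); a=np.radians(w[3])
        n=1
        while True:
            d=(g-pos)/n; da=(a-th)/n
            if np.abs(axes(th)@d).max()<=.2 and np.linalg.norm(d)<=.27 and abs(np.degrees(da))<=48: break
            n+=1
        for k in range(n):
            need=max(np.linalg.norm(d)/.0625,abs(np.degrees(da))/10.7)
            print('  slide',(axes(th)@d/.2).round(3).tolist(),'rz',round(-np.degrees(da)/90,3),'rows>=%.1f'%need)
            th+=da; pos=pos+d
E
python3 -c "
from pl import *
plan([(.4235,.1715,.12,42),(.4235,.1715,.020,42),(.4235,.1715,.15,42),(.480,.06,.15,95.25),(.5405,-.0359,.15,95.25)])"
```

```text
t 0.95 pos [0.2762 0.5606 0.2306] jaw 63.8 tilt [ 0. -0.] q7 -0.08 w 0.0879
  slide [-0.76, -0.71, 0.277] rz 0.121 rows>=3.4
  slide [-0.881, -0.554, 0.277] rz 0.121 rows>=3.4
  slide [0.0, 0.0, 0.5] rz -0.0 rows>=1.6
  slide [0.0, 0.0, -0.65] rz -0.0 rows>=2.1
  slide [-0.302, -0.082, 0.0] rz -0.296 rows>=2.5
  slide [-0.233, -0.208, 0.0] rz -0.296 rows>=2.5
  slide [-0.257, -0.505, 0.0] rz -0.0 rows>=1.8
```

Request:
drive_tool(plan=[{"slide": [-0.76, -0.71, 0.277], "delta_rot": [0, 0, 0.121], "grip": 0.7}, {"slide": [-0.76, -0.71, 0.277], "delta_rot": [0, 0, 0.121], "grip": 0.7}, {"slide": [-0.76, -0.71, 0.277], "delta_rot": [0, 0, 0.121], "grip": 0.7}, {"slide": [-0.76, -0.71, 0.277], "delta_rot": [0, 0, 0.121], "grip": 0.7}, {"slide": [-0.76, -0.71, 0.277], "delta_rot": [0, 0, 0.121], "grip": 0.7}])

```text
clock: 1.58
position: [0.3508, 0.3639, 0.1751]
eef_rot: [0.0, 0.32, 0.947, -0.0]
wrist_force: [0.0, 0.7, 0.6]
width: 0.0614
finger_force: 0.0
```

Request:
drive_tool(plan=[{"slide": [-0.881, -0.554, 0.277], "delta_rot": [0, 0, 0.121], "grip": 0.7}, {"slide": [-0.881, -0.554, 0.277], "delta_rot": [0, 0, 0.121], "grip": 0.7}, {"slide": [-0.881, -0.554, 0.277], "delta_rot": [0, 0, 0.121], "grip": 0.7}, {"slide": [-0.881, -0.554, 0.277], "delta_rot": [0, 0, 0.121], "grip": 0.7}, {"slide": [-0.881, -0.554, 0.277], "delta_rot": [0, 0, 0.121], "grip": 0.7}])

```text
clock: 2.2
position: [0.4242, 0.1709, 0.1198]
eef_rot: [0.0, 0.408, 0.913, -0.0]
wrist_force: [0.2, 0.7, 0.2]
width: 0.0613
finger_force: 0.0
```

```bash
python3 -c "
from pl import *
plan([(.4235,.1715,.020,42)])
p,d=capture('scene')
r,c=map(int,pix('scene',(.4235,.1715,.05)))
cv2.imwrite('pics/g1.png',cv2.resize(p[r-70:r+70,c-90:c+90],None,fx=4,fy=4))"
```

```text
t 2.2 pos [0.4242 0.1709 0.1198] jaw 41.8 tilt [ 0.0001 -0.0001] q7 0.32 w 0.0613
  slide [0.005, -0.0, 0.499] rz -0.002 rows>=1.6
```

View pics/g1.png

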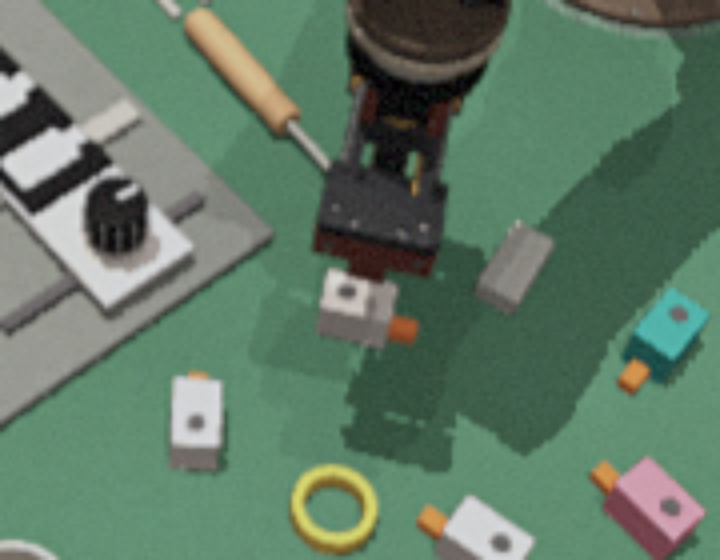

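The gripper stands over the SE block (crop centre 355,305), with its tab at (402,330). Descend and grip.

Request:
drive_tool(plan=[{"slide": [0.002, 0, 0.25], "delta_rot": [0, 0, -0.002], "grip": 0.7}, {"slide": [0.002, 0, 0.499], "delta_rot": [0, 0, -0.002], "grip": 0.7}, {"slide": [0.002, 0, 0.499], "delta_rot": [0, 0, -0.002], "grip": 0.7}, {"slide": [0.002, 0, 0.499], "delta_rot": [0, 0, -0.002], "grip": 0.1}, {"slide": [0.002, 0, 0.499], "delta_rot": [0, 0, -0.002], "grip": 0.1}])

```text
clock: 2.88
position: [0.4245, 0.173, 0.022]
eef_rot: [0.001, 0.405, 0.914, 0.002]
wrist_force: [0.4, 0.2, -0.1]
width: 0.0449
finger_force: 0.0
```

Request:
drive_tool(plan=[{"slide": [0, 0, 0], "delta_rot": [0, 0, 0], "grip": 0.1}, {"slide": [0, 0, 0], "delta_rot": [0, 0, 0], "grip": 0.1}, {"slide": [0, 0, -0.2], "delta_rot": [0, 0, 0], "grip": 0.1}, {"slide": [0, 0, -0.5], "delta_rot": [0, 0, 0], "grip": 0.1}, {"slide": [0, 0, -0.65], "delta_rot": [0, 0, 0], "grip": 0.1}])

```text
clock: 3.5
position: [0.424, 0.1719, 0.1531]
eef_rot: [0.001, 0.406, 0.914, 0.001]
wrist_force: [-0.4, 0.4, -2.5]
width: 0.0298
finger_force: 30.0
```

```bash
python3 -c "
from pl import *
plan([(.480,.06,.15,95.25),(.5405,-.0359,.09,95.25)])"
```

```text
t 3.5 pos [0.424  0.1719 0.1531] jaw 42.1 tilt [0.003  0.0019] q7 0.31 w 0.0298
  slide [-0.301, -0.084, 0.008] rz -0.295 rows>=2.5
  slide [-0.232, -0.21, 0.008] rz -0.295 rows>=2.5
  slide [-0.257, -0.505, 0.3] rz -0.0 rows>=2.1
```

Request:
drive_tool(plan=[{"slide": [-0.301, -0.084, 0.0], "delta_rot": [0, 0, -0.295], "grip": 0.1}, {"slide": [-0.301, -0.084, 0.0], "delta_rot": [0, 0, -0.295], "grip": 0.1}, {"slide": [-0.301, -0.084, 0.0], "delta_rot": [0, 0, -0.295], "grip": 0.1}, {"slide": [-0.301, -0.084, 0.0], "delta_rot": [0, 0, -0.295], "grip": 0.1}])

```text
clock: 4.0
position: [0.451, 0.1155, 0.1503]
eef_rot: [-0.0, 0.185, 0.983, 0.0]
wrist_force: [0.1, -0.2, -0.5]
width: 0.0301
finger_force: 30.0
```

Request:
drive_tool(plan=[{"slide": [-0.232, -0.21, 0.0], "delta_rot": [0, 0, -0.295], "grip": 0.1}, {"slide": [-0.232, -0.21, 0.0], "delta_rot": [0, 0, -0.295], "grip": 0.1}, {"slide": [-0.232, -0.21, 0.0], "delta_rot": [0, 0, -0.295], "grip": 0.1}, {"slide": [-0.232, -0.21, 0.0], "delta_rot": [0, 0, -0.295], "grip": 0.1}])

```text
clock: 4.5
position: [0.479, 0.0598, 0.1501]
eef_rot: [-0.0, -0.044, 0.999, 0.0]
wrist_force: [-1.1, -0.5, -1.5]
width: 0.03
finger_force: 30.0
```

Request:
drive_tool(plan=[{"slide": [-0.257, -0.505, 0.1], "delta_rot": [0, 0, 0], "grip": 0.1}, {"slide": [-0.257, -0.505, 0.3], "delta_rot": [0, 0, 0], "grip": 0.1}, {"slide": [-0.257, -0.505, 0.3], "delta_rot": [0, 0, 0], "grip": 0.1}, {"slide": [-0.257, -0.505, 0.3], "delta_rot": [0, 0, 0], "grip": 0.1}])

```text
clock: 5.0
position: [0.5391, -0.0355, 0.0895]
eef_rot: [-0.001, -0.045, 0.999, 0.0]
wrist_force: [-0.6, 0.9, -0.9]
width: 0.03
finger_force: 30.0
```

```bash
python3 -c "
from pl import *
from fit import *
plan([(.5405,-.0359,.055,95.25)])
p,d=capture('scene'); s=sense()
x,f=fit_block('scene',p,[s['position'][0],s['position'][1],np.radians(5.2)],z0=s['position'][2]-.0205); print(x,np.degrees(x[2]),f)
r,c=map(int,pix('scene',(.54,-.036,.06)))
cv2.imwrite('pics/g2.png',cv2.resize(p[r-60:r+60,c-80:c+80],None,fx=5,fy=5))"
```

```text
t 5.0 pos [ 0.5391 -0.0355  0.0895] jaw 95.1 tilt [-0.0017  0.0002] q7 1.73 w 0.03
  slide [-0.007, -0.002, 0.173] rz -0.002 rows>=0.6
[ 0.49102769 -0.03905258 -0.18674288] -10.699579005759045 0.9201349165747972
```

View pics/g2.png

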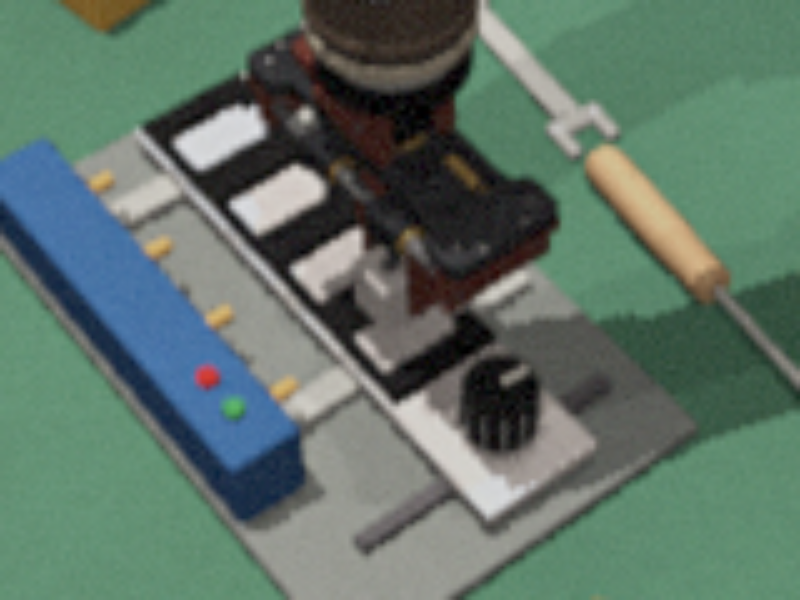

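The block hangs over pocket 3 (crop 405,330) and is aligned with it. Lower it.

Request:
drive_tool(plan=[{"slide": [-0.006, -0.002, 0.12], "delta_rot": [0, 0, -0.002], "grip": 0.1}, {"slide": [-0.006, -0.002, 0.16], "delta_rot": [0, 0, -0.002], "grip": 0.1}, {"slide": [-0.006, -0.002, 0.175], "delta_rot": [0, 0, -0.002], "grip": 0.1}, {"slide": [-0.006, -0.002, 0.182], "delta_rot": [0, 0, -0.002], "grip": 0.1}, {"slide": [-0.006, -0.002, 0.182], "delta_rot": [0, 0, -0.002], "grip": 0.1}])

```text
clock: 5.68
position: [0.5411, -0.0355, 0.0546]
eef_rot: [0.001, -0.048, 0.999, 0.0]
wrist_force: [0.9, -0.1, -1.6]
width: 0.03
finger_force: 29.8
```

Request:
drive_tool(plan=[{"slide": [0, 0, 0.004], "delta_rot": [0, 0, 0], "grip": 0.5}, {"slide": [0, 0, 0.004], "delta_rot": [0, 0, 0], "grip": 0.5}, {"slide": [0, 0, -0.1], "delta_rot": [0, 0, 0], "grip": 0.5}, {"slide": [0, 0, -0.4], "delta_rot": [0, 0, 0], "grip": 0.5}, {"slide": [0, 0, -0.5], "delta_rot": [0, 0, 0], "grip": 0.5}])

```text
clock: 6.3
position: [0.5423, -0.0364, 0.1568]
eef_rot: [0.002, -0.047, 0.999, 0.0]
wrist_force: [-0.1, -0.2, -0.7]
width: 0.0436
finger_force: 0.0
```

```bash
python3 -c "
from pl import *
plan([(.5606,.1838,.12,143),(.5606,.1838,.02,143)])"
```

```text
t 6.3 pos [ 0.5423 -0.0364  0.1568] jaw 95.4 tilt [0.0042 0.0002] q7 1.72 w 0.0436
  slide [-0.098, 0.544, 0.092] rz -0.264 rows>=2.2
  slide [-0.309, 0.458, 0.092] rz -0.264 rows>=2.2
  slide [0.0, 0.0, 0.5] rz -0.0 rows>=1.6
```

Request:
drive_tool(plan=[{"slide": [-0.098, 0.544, 0.03], "delta_rot": [0, 0, -0.264], "grip": 0.7}, {"slide": [-0.098, 0.544, 0.03], "delta_rot": [0, 0, -0.264], "grip": 0.7}, {"slide": [-0.098, 0.544, 0.03], "delta_rot": [0, 0, -0.264], "grip": 0.7}, {"slide": [-0.098, 0.544, 0.03], "delta_rot": [0, 0, -0.264], "grip": 0.7}])

```text
clock: 6.8
position: [0.5499, 0.0732, 0.1475]
eef_rot: [-0.0, -0.252, 0.968, -0.0]
wrist_force: [-1.1, -0.2, 0.5]
width: 0.0614
finger_force: 0.0
```

Request:
drive_tool(plan=[{"slide": [-0.309, 0.458, 0.154], "delta_rot": [0, 0, -0.264], "grip": 0.7}, {"slide": [-0.309, 0.458, 0.154], "delta_rot": [0, 0, -0.264], "grip": 0.7}, {"slide": [-0.309, 0.458, 0.154], "delta_rot": [0, 0, -0.264], "grip": 0.7}, {"slide": [-0.309, 0.458, 0.154], "delta_rot": [0, 0, -0.264], "grip": 0.7}])

```text
clock: 7.3
position: [0.5596, 0.1817, 0.1167]
eef_rot: [-0.001, -0.444, 0.896, -0.001]
wrist_force: [0.2, -0.1, -0.2]
width: 0.0615
finger_force: 0.0
```

```bash
python3 -c "
from pl import *
from meas import *
plan([(.5606,.1838,.02,143)])
measure(('NW','NE','SW'),False)
p,d=capture('top')
x,f=fit_block('top',p,[.54,-.036,.09],z0=.032); print(x,f)
for n in('top','scene'):
  p,d=capture(n);r,c=map(int,pix(n,(.54,.0,.06)))
  globals()[n+'i']=cv2.resize(p[r-50:r+50,c-65:c+65],None,fx=3,fy=6 and 3)
cv2.imwrite('pics/g3.png',np.hstack([topi,scenei]))"
```

```text
t 7.3 pos [0.5596 0.1817 0.1167] jaw 142.7 tilt [-0.0004 -0.0015] q7 2.07 w 0.0615
  slide [-0.012, 0.002, 0.483] rz -0.003 rows>=1.5
top NW [0.5939 0.3431] 52.2 0.337
top NE [0.5766 0.1606] 53.7 0.797
top SW [0.4612 0.3431] 108.3 0.219
scene NW [0.5946 0.3433] 52.1 0.344
scene NE [0.5612 0.1834] 53.1 0.892
scene SW [0.4628 0.3438] 107.0 0.496
[ 0.54059106 -0.03227078  0.12693639] 0.8592083007247479
```

View pics/g3.png

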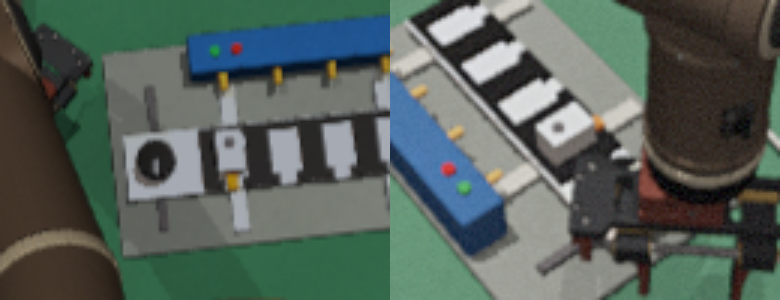

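Both views show the block sitting in pocket 3, with its tab out of the near notch at (233,182) left and (598,122) right. Next, the NE block.

Request:
drive_tool(plan=[{"slide": [-0.007, 0.002, 0.25], "delta_rot": [0, 0, -0.002], "grip": 0.7}, {"slide": [-0.007, 0.002, 0.483], "delta_rot": [0, 0, -0.002], "grip": 0.7}, {"slide": [-0.007, 0.002, 0.483], "delta_rot": [0, 0, -0.002], "grip": 0.7}, {"slide": [-0.007, 0.002, 0.483], "delta_rot": [0, 0, -0.002], "grip": 0.1}, {"slide": [-0.007, 0.002, 0.483], "delta_rot": [0, 0, -0.002], "grip": 0.1}])

```text
clock: 8.18
position: [0.5613, 0.1857, 0.0225]
eef_rot: [0.002, -0.447, 0.894, -0.0]
wrist_force: [1.7, 0.7, -0.5]
width: 0.0452
finger_force: 0.0
```

Request:
drive_tool(plan=[{"slide": [0, 0, 0], "delta_rot": [0, 0, 0], "grip": 0.1}, {"slide": [0, 0, 0], "delta_rot": [0, 0, 0], "grip": 0.1}, {"slide": [0, 0, -0.2], "delta_rot": [0, 0, 0], "grip": 0.1}, {"slide": [0, 0, -0.5], "delta_rot": [0, 0, 0], "grip": 0.1}, {"slide": [0, 0, -0.68], "delta_rot": [0, 0, 0], "grip": 0.1}])

```text
clock: 8.8
position: [0.5603, 0.1856, 0.1591]
eef_rot: [0.001, -0.447, 0.894, -0.0]
wrist_force: [0.7, 0.5, -2.7]
width: 0.0298
finger_force: 30.0
```

```bash
python3 -c "
from pl import *
plan([(.5462,-.0976,.155,95.25),(.5462,-.0976,.09,95.25)])"
```

```text
t 8.8 pos [0.5603 0.1856 0.1591] jaw 143.1 tilt [0.0022 0.001 ] q7 2.07 w 0.0298
  slide [0.588, -0.396, 0.01] rz 0.266 rows>=2.3
  slide [0.376, -0.601, 0.01] rz 0.266 rows>=2.3
  slide [-0.0, 0.0, 0.325] rz -0.0 rows>=1.0
```

Request:
drive_tool(plan=[{"slide": [0.588, -0.396, 0.0], "delta_rot": [0, 0, 0.266], "grip": 0.1}, {"slide": [0.588, -0.396, 0.0], "delta_rot": [0, 0, 0.266], "grip": 0.1}, {"slide": [0.588, -0.396, 0.0], "delta_rot": [0, 0, 0.266], "grip": 0.1}, {"slide": [0.588, -0.396, 0.0], "delta_rot": [0, 0, 0.266], "grip": 0.1}])

```text
clock: 9.3
position: [0.5525, 0.0429, 0.1563]
eef_rot: [-0.0, -0.252, 0.968, 0.0]
wrist_force: [-0.4, 1.4, -2.3]
width: 0.0299
finger_force: 30.0
```

Request:
drive_tool(plan=[{"slide": [0.37, -0.601, 0.0], "delta_rot": [0, 0, 0.266], "grip": 0.1}, {"slide": [0.37, -0.601, 0.0], "delta_rot": [0, 0, 0.266], "grip": 0.1}, {"slide": [0.37, -0.601, 0.2], "delta_rot": [0, 0, 0.266], "grip": 0.1}, {"slide": [0.37, -0.601, 0.34], "delta_rot": [0, 0, 0.266], "grip": 0.1}, {"slide": [0.37, -0.601, 0.34], "delta_rot": [0, 0, 0.266], "grip": 0.1}])

```text
clock: 9.93
position: [0.5457, -0.0947, 0.0862]
eef_rot: [-0.002, -0.048, 0.999, 0.001]
wrist_force: [-0.3, -0.9, -0.9]
width: 0.0301
finger_force: 30.0
```

Request:
drive_tool(plan=[{"slide": [0, 0, 0], "delta_rot": [0, 0, 0], "grip": 0.1}])

```text
clock: 10.05
position: [0.5477, -0.0956, 0.089]
eef_rot: [0.0, -0.048, 0.999, 0.0]
wrist_force: [-0.2, -0.3, -0.8]
width: 0.0301
finger_force: 30.0
```

```bash
python3 -c "
from pl import *
plan([(.5475,-.0975,.053,95.25)])"
```

```text
t 10.05 pos [ 0.5477 -0.0956  0.089 ] jaw 95.4 tilt [0.0009 0.0006] q7 1.86 w 0.0301
  slide [0.002, -0.009, 0.18] rz 0.002 rows>=0.6
```

Request:
drive_tool(plan=[{"slide": [0.002, -0.009, 0.1], "delta_rot": [0, 0, 0.002], "grip": 0.1}, {"slide": [0.002, -0.009, 0.155], "delta_rot": [0, 0, 0.002], "grip": 0.1}, {"slide": [0.002, -0.009, 0.17], "delta_rot": [0, 0, 0.002], "grip": 0.1}, {"slide": [0.002, -0.009, 0.18], "delta_rot": [0, 0, 0.002], "grip": 0.1}, {"slide": [0.002, -0.009, 0.18], "delta_rot": [0, 0, 0.002], "grip": 0.1}])

```text
clock: 10.68
position: [0.5468, -0.0987, 0.0536]
eef_rot: [0.0, -0.045, 0.999, 0.0]
wrist_force: [-3.3, 1.0, 6.7]
width: 0.03
finger_force: 30.0
```

Request:
drive_tool(plan=[{"slide": [0, 0, 0], "delta_rot": [0, 0, 0], "grip": 0.5}, {"slide": [0, 0, 0], "delta_rot": [0, 0, 0], "grip": 0.5}, {"slide": [0, 0, -0.1], "delta_rot": [0, 0, 0], "grip": 0.5}, {"slide": [0, 0, -0.4], "delta_rot": [0, 0, 0], "grip": 0.5}, {"slide": [0, 0, -0.5], "delta_rot": [0, 0, 0], "grip": 0.5}])

```text
clock: 11.3
position: [0.5482, -0.0996, 0.1556]
eef_rot: [0.002, -0.044, 0.999, -0.0]
wrist_force: [0.2, 0.4, 0.1]
width: 0.0435
finger_force: 0.0
```

```bash
python3 -c "
from pl import *
from meas import *
plan([(.594,.343,.12,142.3)])
measure(('NW','SW'),False)"
```

```text
t 11.3 pos [ 0.5482 -0.0996  0.1556] jaw 95.1 tilt [ 0.0048 -0.0004] q7 1.84 w 0.0435
  slide [-0.141, 0.728, 0.059] rz -0.175 rows>=2.4
  slide [-0.334, 0.662, 0.059] rz -0.175 rows>=2.4
  slide [-0.501, 0.547, 0.059] rz -0.175 rows>=2.4
top NW [0.5934 0.3429] 52.9 0.103
top SW [0.4611 0.3429] 108.7 0.164
scene NW [0.5947 0.3433] 52.4 0.291
scene SW [0.4631 0.344 ] 106.9 0.349
```

Request:
drive_tool(plan=[{"slide": [-0.141, 0.728, 0.0], "delta_rot": [0, 0, -0.175], "grip": 0.7}, {"slide": [-0.141, 0.728, 0.0], "delta_rot": [0, 0, -0.175], "grip": 0.7}, {"slide": [-0.141, 0.728, 0.0], "delta_rot": [0, 0, -0.175], "grip": 0.7}, {"slide": [-0.141, 0.728, 0.0], "delta_rot": [0, 0, -0.175], "grip": 0.7}])

```text
clock: 11.9
position: [0.5611, 0.0506, 0.1509]
eef_rot: [-0.001, -0.183, 0.983, 0.0]
wrist_force: [-0.2, 0.2, -0.5]
width: 0.061
finger_force: 0.0
```

Request:
drive_tool(plan=[{"slide": [-0.334, 0.662, 0.059], "delta_rot": [0, 0, -0.175], "grip": 0.7}, {"slide": [-0.334, 0.662, 0.059], "delta_rot": [0, 0, -0.175], "grip": 0.7}, {"slide": [-0.334, 0.662, 0.059], "delta_rot": [0, 0, -0.175], "grip": 0.7}, {"slide": [-0.334, 0.662, 0.059], "delta_rot": [0, 0, -0.175], "grip": 0.7}])

```text
clock: 12.4
position: [0.5767, 0.1958, 0.1394]
eef_rot: [-0.001, -0.314, 0.949, -0.0]
wrist_force: [-0.1, -0.3, 0.9]
width: 0.0614
finger_force: 0.0
```

Request:
drive_tool(plan=[{"slide": [-0.501, 0.547, 0.118], "delta_rot": [0, 0, -0.175], "grip": 0.7}, {"slide": [-0.501, 0.547, 0.118], "delta_rot": [0, 0, -0.175], "grip": 0.7}, {"slide": [-0.501, 0.547, 0.118], "delta_rot": [0, 0, -0.175], "grip": 0.7}, {"slide": [-0.501, 0.547, 0.118], "delta_rot": [0, 0, -0.175], "grip": 0.7}, {"slide": [-0.501, 0.547, 0.118], "delta_rot": [0, 0, -0.175], "grip": 0.7}])

```text
clock: 13.02
position: [0.5935, 0.3395, 0.1169]
eef_rot: [-0.0, -0.439, 0.898, -0.001]
wrist_force: [0.5, -1.2, -0.7]
width: 0.0614
finger_force: 0.0
```

```bash
python3 -c "
from pl import *
from meas import *
plan([(.594,.343,.02,142.5)])
measure(('NW',),False)
p,d=capture('top')
for y,x in ((-.036,.5405),(-.0976,.5462)):
  print(fit_block('top',p,[x,y,.09],z0=.032,r=.03))
r,c=map(int,pix('top',(.54,-.1,.06)))
cv2.imwrite('pics/g4.png',cv2.resize(p[r-30:r+40,c-55:c+55],None,fx=6,fy=6))"
```

```text
t 13.03 pos [0.5935 0.3395 0.1169] jaw 142.1 tilt [ 0.0006 -0.0024] q7 1.85 w 0.0614
  slide [-0.015, 0.008, 0.485] rz -0.005 rows>=1.6
top NW [0.5974 0.3406] 45.9 0.795
scene NW [0.5941 0.3425] 51.7 0.849
(array([ 0.54891742, -0.03559531,  0.10805117]), np.float64(0.329176216386896))
(array([ 0.54268559, -0.09816574,  0.10476768]), np.float64(0.24915477161252922))
```

View pics/g4.png

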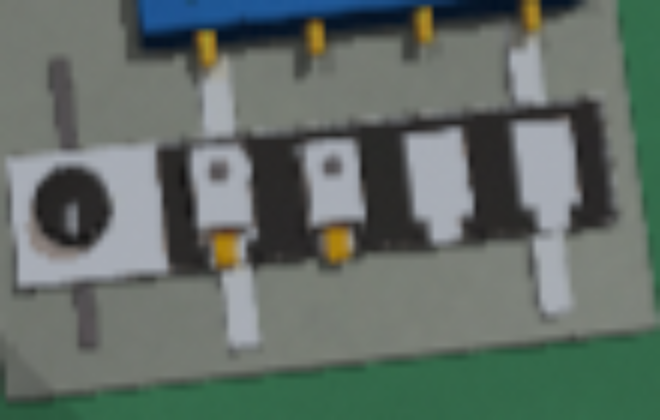

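Two blocks are seated, at (222,190) and (333,185), with their tabs out. Pick NW.

Request:
drive_tool(plan=[{"slide": [-0.004, 0.004, 0.25], "delta_rot": [0, 0, -0.002], "grip": 0.7}, {"slide": [-0.004, 0.004, 0.485], "delta_rot": [0, 0, -0.002], "grip": 0.7}, {"slide": [-0.004, 0.004, 0.485], "delta_rot": [0, 0, -0.002], "grip": 0.7}, {"slide": [-0.004, 0.004, 0.485], "delta_rot": [0, 0, -0.002], "grip": 0.1}, {"slide": [-0.004, 0.004, 0.485], "delta_rot": [0, 0, -0.002], "grip": 0.1}])

```text
clock: 13.8
position: [0.5936, 0.3452, 0.0225]
eef_rot: [0.002, -0.442, 0.897, 0.0]
wrist_force: [-0.7, 0.4, 0.4]
width: 0.0452
finger_force: 0.0
```

Request:
drive_tool(plan=[{"slide": [0, 0, 0], "delta_rot": [0, 0, 0], "grip": 0.1}, {"slide": [0, 0, 0], "delta_rot": [0, 0, 0], "grip": 0.1}, {"slide": [0, 0, -0.2], "delta_rot": [0, 0, 0], "grip": 0.1}, {"slide": [0, 0, -0.5], "delta_rot": [0, 0, 0], "grip": 0.1}, {"slide": [0, 0, -0.68], "delta_rot": [0, 0, 0], "grip": 0.1}])

```text
clock: 14.42
position: [0.5927, 0.3451, 0.1591]
eef_rot: [0.001, -0.442, 0.897, 0.0]
wrist_force: [0.3, -0.1, -1.7]
width: 0.0299
finger_force: 30.0
```

```bash
python3 -c "
from pl import *
plan([(.5519,-.1594,.158,95.25),(.5519,-.1594,.09,95.25)])"
```

```text
t 14.43 pos [0.5927 0.3451 0.1591] jaw 142.5 tilt [0.0024 0.0018] q7 1.86 w 0.0299
  slide [0.709, -0.458, 0.002] rz 0.175 rows>=2.7
  slide [0.558, -0.633, 0.002] rz 0.175 rows>=2.7
  slide [0.365, -0.761, 0.002] rz 0.175 rows>=2.7
  slide [-0.0, 0.0, 0.34] rz -0.0 rows>=1.1
```

Request:
drive_tool(plan=[{"slide": [0.709, -0.458, 0], "delta_rot": [0, 0, 0.175], "grip": 0.1}, {"slide": [0.709, -0.458, 0], "delta_rot": [0, 0, 0.175], "grip": 0.1}, {"slide": [0.709, -0.458, 0], "delta_rot": [0, 0, 0.175], "grip": 0.1}, {"slide": [0.709, -0.458, 0], "delta_rot": [0, 0, 0.175], "grip": 0.1}])

```text
clock: 14.92
position: [0.5787, 0.1714, 0.1563]
eef_rot: [-0.0, -0.312, 0.95, -0.001]
wrist_force: [-0.3, 0.5, -0.8]
width: 0.0297
finger_force: 30.0
```

Request:
drive_tool(plan=[{"slide": [0.558, -0.633, 0], "delta_rot": [0, 0, 0.175], "grip": 0.1}, {"slide": [0.558, -0.633, 0], "delta_rot": [0, 0, 0.175], "grip": 0.1}, {"slide": [0.558, -0.633, 0], "delta_rot": [0, 0, 0.175], "grip": 0.1}, {"slide": [0.558, -0.633, 0], "delta_rot": [0, 0, 0.175], "grip": 0.1}])

```text
clock: 15.42
position: [0.5648, 0.0047, 0.1561]
eef_rot: [0.0, -0.18, 0.984, -0.001]
wrist_force: [1.5, 0.2, -0.3]
width: 0.0297
finger_force: 30.0
```

Request:
drive_tool(plan=[{"slide": [0.36, -0.761, 0], "delta_rot": [0, 0, 0.175], "grip": 0.1}, {"slide": [0.36, -0.761, 0], "delta_rot": [0, 0, 0.175], "grip": 0.1}, {"slide": [0.36, -0.761, 0.1], "delta_rot": [0, 0, 0.175], "grip": 0.1}, {"slide": [0.36, -0.761, 0.33], "delta_rot": [0, 0, 0.175], "grip": 0.1}, {"slide": [0.36, -0.761, 0.33], "delta_rot": [0, 0, 0.175], "grip": 0.1}])

```text
clock: 16.05
position: [0.5506, -0.1575, 0.0871]
eef_rot: [-0.003, -0.047, 0.999, 0.001]
wrist_force: [0.6, 0.9, -1.0]
width: 0.0295
finger_force: 30.0
```

Request:
drive_tool(plan=[{"slide": [0, 0, 0], "delta_rot": [0, 0, 0], "grip": 0.1}])

```text
clock: 16.18
position: [0.5534, -0.1581, 0.0908]
eef_rot: [0.0, -0.047, 0.999, 0.0]
wrist_force: [-0.2, 0.4, -0.7]
width: 0.0299
finger_force: 30.0
```

```bash
python3 -c "
from pl import *
plan([(.5530,-.1593,.053,95.25)])"
```

```text
t 16.18 pos [ 0.5534 -0.1581  0.0908] jaw 95.4 tilt [0.0007 0.0006] q7 1.98 w 0.0299
  slide [0.003, -0.006, 0.189] rz 0.002 rows>=0.6
```

Request:
drive_tool(plan=[{"slide": [0.003, -0.006, 0.1], "delta_rot": [0, 0, 0.002], "grip": 0.1}, {"slide": [0.003, -0.006, 0.16], "delta_rot": [0, 0, 0.002], "grip": 0.1}, {"slide": [0.003, -0.006, 0.178], "delta_rot": [0, 0, 0.002], "grip": 0.1}, {"slide": [0.003, -0.006, 0.19], "delta_rot": [0, 0, 0.002], "grip": 0.1}, {"slide": [0.003, -0.006, 0.19], "delta_rot": [0, 0, 0.002], "grip": 0.1}])

```text
clock: 16.8
position: [0.5522, -0.1606, 0.0534]
eef_rot: [0.001, -0.045, 0.999, 0.0]
wrist_force: [-2.8, 1.7, 7.1]
width: 0.0297
finger_force: 30.0
```

Request:
drive_tool(plan=[{"slide": [0, 0, 0], "delta_rot": [0, 0, 0], "grip": 0.5}, {"slide": [0, 0, 0], "delta_rot": [0, 0, 0], "grip": 0.5}, {"slide": [0, 0, -0.1], "delta_rot": [0, 0, 0], "grip": 0.5}, {"slide": [0, 0, -0.4], "delta_rot": [0, 0, 0], "grip": 0.5}, {"slide": [0, 0, -0.5], "delta_rot": [0, 0, 0], "grip": 0.5}])

```text
clock: 17.42
position: [0.5533, -0.1617, 0.1552]
eef_rot: [0.002, -0.044, 0.999, -0.001]
wrist_force: [1.0, -0.5, -0.2]
width: 0.0438
finger_force: 0.0
```

```bash
python3 -c "
from pl import *
from meas import *
plan([(.462,.3435,.12,18)])
measure(('SW',),False)"
```

```text
t 17.43 pos [ 0.5533 -0.1617  0.1552] jaw 95.1 tilt [ 0.0046 -0.001 ] q7 1.96 w 0.0438
  slide [0.077, 0.852, 0.059] rz 0.285 rows>=2.7
  slide [0.439, 0.734, 0.059] rz 0.285 rows>=2.7
  slide [0.714, 0.472, 0.059] rz 0.285 rows>=2.7
top SW [0.4611 0.3428] 108.6 0.164
scene SW [0.463 0.344] 105.7 0.35
```

Request:
drive_tool(plan=[{"slide": [0.077, 0.852, 0], "delta_rot": [0, 0, 0.285], "grip": 0.7}, {"slide": [0.077, 0.852, 0], "delta_rot": [0, 0, 0.285], "grip": 0.7}, {"slide": [0.077, 0.852, 0], "delta_rot": [0, 0, 0.285], "grip": 0.7}, {"slide": [0.077, 0.852, 0], "delta_rot": [0, 0, 0.285], "grip": 0.7}])

```text
clock: 18.02
position: [0.5199, 0.0123, 0.1504]
eef_rot: [-0.001, 0.175, 0.985, 0.0]
wrist_force: [-0.3, -1.5, -0.2]
width: 0.0616
finger_force: 0.0
```

Request:
drive_tool(plan=[{"slide": [0.439, 0.734, 0.059], "delta_rot": [0, 0, 0.285], "grip": 0.7}, {"slide": [0.439, 0.734, 0.059], "delta_rot": [0, 0, 0.285], "grip": 0.7}, {"slide": [0.439, 0.734, 0.059], "delta_rot": [0, 0, 0.285], "grip": 0.7}, {"slide": [0.439, 0.734, 0.059], "delta_rot": [0, 0, 0.285], "grip": 0.7}])

```text
clock: 18.52
position: [0.4891, 0.1796, 0.1385]
eef_rot: [-0.001, 0.389, 0.921, -0.0]
wrist_force: [-0.1, -1.1, 0.1]
width: 0.0616
finger_force: 0.0
```

Request:
drive_tool(plan=[{"slide": [0.714, 0.472, 0.118], "delta_rot": [0, 0, 0.285], "grip": 0.7}, {"slide": [0.714, 0.472, 0.118], "delta_rot": [0, 0, 0.285], "grip": 0.7}, {"slide": [0.714, 0.472, 0.118], "delta_rot": [0, 0, 0.285], "grip": 0.7}, {"slide": [0.714, 0.472, 0.118], "delta_rot": [0, 0, 0.285], "grip": 0.7}, {"slide": [0.714, 0.472, 0.118], "delta_rot": [0, 0, 0.285], "grip": 0.7}])

```text
clock: 19.15
position: [0.4608, 0.3417, 0.1157]
eef_rot: [0.001, 0.587, 0.81, -0.001]
wrist_force: [-0.3, -0.8, 0.1]
width: 0.0614
finger_force: 0.0
```

Request:
drive_tool(plan=[{"slide": [0, 0, 0], "delta_rot": [0, 0, 0], "grip": 0.7}])

```text
clock: 19.27
position: [0.4612, 0.3416, 0.1165]
eef_rot: [0.0, 0.588, 0.809, -0.0]
wrist_force: [1.5, -0.3, 0.3]
width: 0.0618
finger_force: 0.0
```

```bash
python3 -c "
from pl import *
from meas import *
plan([(.462,.3435,.021,17.7)])
measure(('SW',),False)"
```

```text
t 19.27 pos [0.4612 0.3416 0.1165] jaw 18.0 tilt [ 0.0003 -0.0007] q7 -0.22 w 0.0618
  slide [0.008, 0.007, 0.477] rz 0.003 rows>=1.5
top SW [0.468  0.3266] 110.3 0.621
scene SW [0.4513 0.3361] 98.9 0.786
```

Request:
drive_tool(plan=[{"slide": [0.008, 0.005, 0.25], "delta_rot": [0, 0, 0.003], "grip": 0.7}, {"slide": [0.008, 0.005, 0.477], "delta_rot": [0, 0, 0.003], "grip": 0.7}, {"slide": [0.008, 0.005, 0.477], "delta_rot": [0, 0, 0.003], "grip": 0.7}, {"slide": [0.008, 0.005, 0.477], "delta_rot": [0, 0, 0.003], "grip": 0.1}, {"slide": [0.008, 0.005, 0.477], "delta_rot": [0, 0, 0.003], "grip": 0.1}])

```text
clock: 20.0
position: [0.4617, 0.3465, 0.0232]
eef_rot: [0.0, 0.589, 0.808, 0.002]
wrist_force: [0.8, 0.1, 0.4]
width: 0.0448
finger_force: 0.0
```

Request:
drive_tool(plan=[{"slide": [0, 0, 0], "delta_rot": [0, 0, 0], "grip": 0.1}, {"slide": [0, 0, 0], "delta_rot": [0, 0, 0], "grip": 0.1}, {"slide": [0, 0, -0.2], "delta_rot": [0, 0, 0], "grip": 0.1}, {"slide": [0, 0, -0.5], "delta_rot": [0, 0, 0], "grip": 0.1}, {"slide": [0, 0, -0.68], "delta_rot": [0, 0, 0], "grip": 0.1}])

```text
clock: 20.62
position: [0.461, 0.3461, 0.1598]
eef_rot: [0.0, 0.589, 0.808, 0.001]
wrist_force: [-0.2, 0.3, -1.9]
width: 0.03
finger_force: 30.0
```

```bash
python3 -c "
from pl import *
plan([(.5580,-.221,.158,-84.75),(.5580,-.221,.09,-84.75)])"
```

```text
t 20.62 pos [0.461  0.3461 0.1598] jaw 17.9 tilt [0.0017 0.0017] q7 -0.25 w 0.03
  slide [-0.949, -0.136, 0.003] rz 0.38 rows>=3.2
  slide [-0.861, 0.421, 0.003] rz 0.38 rows>=3.2
  slide [-0.476, 0.833, 0.003] rz 0.38 rows>=3.2
  slide [0.0, 0.0, 0.34] rz -0.0 rows>=1.1
```

Request:
drive_tool(plan=[{"slide": [-0.949, -0.136, 0], "delta_rot": [0, 0, 0.38], "grip": 0.1}, {"slide": [-0.949, -0.136, 0], "delta_rot": [0, 0, 0.38], "grip": 0.1}, {"slide": [-0.949, -0.136, 0], "delta_rot": [0, 0, 0.38], "grip": 0.1}, {"slide": [-0.949, -0.136, 0], "delta_rot": [0, 0, 0.38], "grip": 0.1}, {"slide": [-0.949, -0.136, 0], "delta_rot": [0, 0, 0.38], "grip": 0.1}])

```text
clock: 21.25
position: [0.4927, 0.1571, 0.1571]
eef_rot: [-0.0, 0.8, 0.6, 0.0]
wrist_force: [-1.2, -0.3, -1.9]
width: 0.0298
finger_force: 30.0
```

Request:
drive_tool(plan=[{"slide": [-0.861, 0.421, 0], "delta_rot": [0, 0, 0.38], "grip": 0.1}, {"slide": [-0.861, 0.421, 0], "delta_rot": [0, 0, 0.38], "grip": 0.1}, {"slide": [-0.861, 0.421, 0], "delta_rot": [0, 0, 0.38], "grip": 0.1}, {"slide": [-0.861, 0.421, 0], "delta_rot": [0, 0, 0.38], "grip": 0.1}, {"slide": [-0.861, 0.421, 0], "delta_rot": [0, 0, 0.38], "grip": 0.1}])

```text
clock: 21.88
position: [0.5253, -0.0304, 0.1567]
eef_rot: [-0.0, 0.941, 0.339, -0.0]
wrist_force: [-0.1, 0.4, -1.2]
width: 0.03
finger_force: 30.0
```

Request:
drive_tool(plan=[{"slide": [-0.466, 0.833, 0], "delta_rot": [0, 0, 0.38], "grip": 0.1}, {"slide": [-0.466, 0.833, 0], "delta_rot": [0, 0, 0.38], "grip": 0.1}, {"slide": [-0.466, 0.833, 0], "delta_rot": [0, 0, 0.38], "grip": 0.1}, {"slide": [-0.466, 0.833, 0.33], "delta_rot": [0, 0, 0.38], "grip": 0.1}, {"slide": [-0.466, 0.833, 0.33], "delta_rot": [0, 0, 0.38], "grip": 0.1}])

```text
clock: 22.5
position: [0.5573, -0.2163, 0.0868]
eef_rot: [-0.002, 0.999, 0.048, -0.004]
wrist_force: [0.2, 0.8, -1.4]
width: 0.0298
finger_force: 30.0
```

Request:
drive_tool(plan=[{"slide": [0, 0, 0], "delta_rot": [0, 0, 0], "grip": 0.1}, {"slide": [0, 0, 0], "delta_rot": [0, 0, 0], "grip": 0.1}])

```text
clock: 22.75
position: [0.5607, -0.2188, 0.093]
eef_rot: [0.0, 0.999, 0.048, 0.001]
wrist_force: [-0.2, 0.2, -1.6]
width: 0.0296
finger_force: 30.0
```

```bash
python3 -c "
from pl import *
plan([(.5602,-.2208,.053,-84.75)])
p,d=capture('scene')
r,c=map(int,pix('scene',(.56,-.22,.06)))
cv2.imwrite('pics/g5.png',cv2.resize(p[r-60:r+60,c-80:c+80],None,fx=5,fy=5))"
```

```text
t 22.75 pos [ 0.5607 -0.2188  0.093 ] jaw -84.5 tilt [0.0029 0.0001] q7 -0.67 w 0.0296
  slide [-0.004, 0.01, 0.2] rz 0.002 rows>=0.6
```

View pics/g5.png

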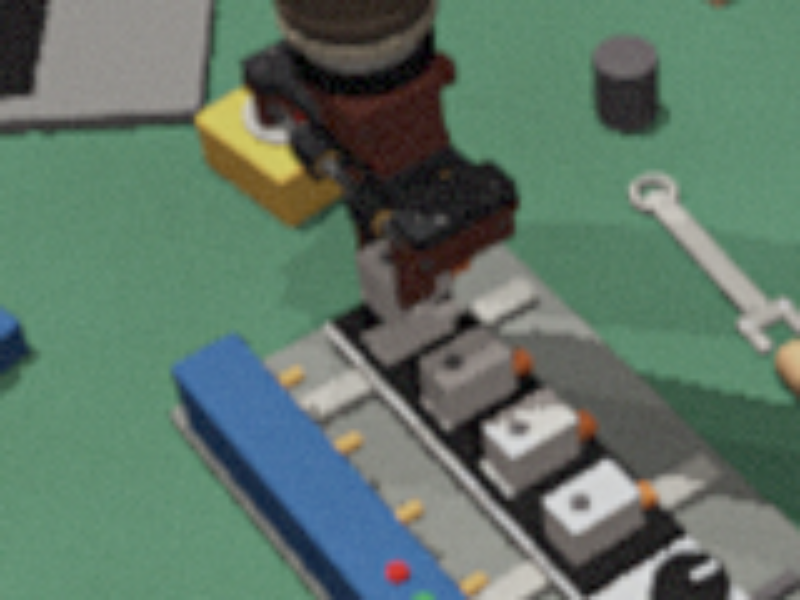

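Three blocks are seated with their tabs to the near side. The fourth hangs over pocket 0 at (410,300), tab at (460,265). Lower it.

Request:
drive_tool(plan=[{"slide": [-0.004, 0.009, 0.1], "delta_rot": [0, 0, 0.002], "grip": 0.1}, {"slide": [-0.004, 0.009, 0.16], "delta_rot": [0, 0, 0.002], "grip": 0.1}, {"slide": [-0.004, 0.009, 0.185], "delta_rot": [0, 0, 0.002], "grip": 0.1}, {"slide": [-0.004, 0.009, 0.2], "delta_rot": [0, 0, 0.002], "grip": 0.1}, {"slide": [-0.004, 0.009, 0.2], "delta_rot": [0, 0, 0.002], "grip": 0.1}])

```text
clock: 23.42
position: [0.5611, -0.2214, 0.0542]
eef_rot: [-0.001, 0.999, 0.045, 0.003]
wrist_force: [-3.4, 7.0, 33.7]
width: 0.0295
finger_force: 30.0
```

Request:
drive_tool(plan=[{"slide": [0, 0, -0.01], "delta_rot": [0, 0, 0], "grip": 0.5}, {"slide": [0, 0, -0.01], "delta_rot": [0, 0, 0], "grip": 0.5}, {"slide": [0, 0, -0.1], "delta_rot": [0, 0, 0], "grip": 0.5}, {"slide": [0, 0, -0.4], "delta_rot": [0, 0, 0], "grip": 0.5}, {"slide": [0, 0, -0.6], "delta_rot": [0, 0, 0], "grip": 0.5}])

```text
clock: 24.05
position: [0.5586, -0.2227, 0.1739]
eef_rot: [0.001, 0.999, 0.044, 0.001]
wrist_force: [-0.4, -0.7, 0.5]
width: 0.0438
finger_force: 0.0
```

```bash
python3 -c "
from pl import *
from fit import *
from scipy.ndimage import label
plan([])
# knob: circle fit by masks and dark disc at z=.08 in both cams
def fit_cyl(n,img,p0,rad=.021,z=(.044,.080)):
  b=np.array([int(v) for v in (pix(n,(*p0,.07))[1]-14,pix(n,(*p0,.07))[0]-14,pix(n,(*p0,.07))[1]+14,pix(n,(*p0,.07))[0]+14)])
  a=np.linspace(0,2*np.pi,40); f=img[b[1]:b[3],b[0]:b[2]].max(2).astype(float)
  pts=[(rad*np.cos(t),rad*np.sin(t),zz) for t in a for zz in z]
  return opt(lambda p:np.corrcoef(down(fill(n,(p[0],p[1],0),pts,True,b)).ravel(),f.ravel())[0,1],[*p0,0])
ims=[]
for n in('top','scene'):
  p,d=capture(n)
  print(n,fit_cyl(n,p,(.53,.055)))
  for k in range(4):
    P=world((.549,-.1285,np.radians(5.25)),[(0,.062*(k-1.5),0)])[0]
    x,f=fit_block(n,p,[P[0],P[1],.09],z0=.032,r=.03); print(n,k,x.round(4),round(f,2), (x[:2]-P[:2]).round(4))
  r,c=map(int,pix(n,(.54,-.12,.06))); ims.append(cv2.resize(p[r-50:r+50,c-65:c+65],None,fx=3,fy=3))
  s=masks_of('start_key','top') if n=='top' else masks_of('start_key','scene')
  for m in s[:2]: print('key',round(m['p'],2),m['rect'])
cv2.imwrite('pics/g6.png',np.hstack(ims))"
```

```text
t 24.05 pos [ 0.5586 -0.2227  0.1739] jaw -85.0 tilt [ 0.0011 -0.0011] q7 -0.74 w 0.0438
top (array([0.53000066, 0.0479926 , 0.10245382]), np.float64(-0.7100434950196091))
top 0 [ 0.5635 -0.2282 -0.7939] 0.65 [ 0.006 -0.007]
top 1 [ 0.5537 -0.1416  0.204 ] 0.8 [0.0019 0.0177]
top 2 [ 0.5717 -0.0993 -0.2284] 0.43 [ 0.0255 -0.0017]
top 3 [ 0.5487 -0.036   0.0911] 0.33 [ 0.0082 -0.0001]
key 0.62 [357.6, 170.1, 373.3, 181.7]
scene (array([0.53341205, 0.05102153, 0.09194696]), np.float64(-0.6596975772198665))
scene 0 [ 0.5641 -0.2091  0.0869] 0.89 [0.0066 0.012 ]
scene 1 [ 0.5542 -0.1526 -0.1094] 0.86 [0.0024 0.0068]
scene 2 [ 0.5463 -0.0915 -0.0935] 0.77 [0.0001 0.0061]
scene 3 [ 0.5432 -0.0326  0.1291] 0.63 [0.0027 0.0033]
key 0.54 [220.1, 181.5, 249.8, 206.2]
key 0.47 [165.8, 101.0, 176.8, 113.7]
```

View pics/g6.png

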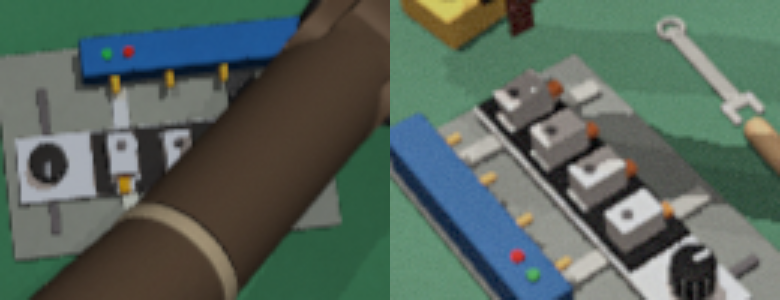

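All four blocks are seated with their tabs out, as the scene view shows at (530,95), (560,140), (597,180) and (635,220). The knob is at (692,270). Next I work out the path to the knob.

```bash
python3 -c "
from pl import *
plan([(.5317,.0495,.150,148)])"
```

```text
t 24.25 pos [ 0.5587 -0.2218  0.1719] jaw -84.9 tilt [0.0015 0.    ] q7 -0.74 w 0.044
  slide [-0.003, -0.273, 0.022] rz -0.518 rows>=4.4
  slide [0.196, -0.189, 0.022] rz -0.518 rows>=4.4
  slide [0.272, 0.012, 0.022] rz -0.518 rows>=4.4
  slide [0.178, 0.206, 0.022] rz -0.518 rows>=4.4
  slide [-0.027, 0.271, 0.022] rz -0.518 rows>=4.4
```

Request:
drive_tool(plan=[{"slide": [-0.003, -0.273, 0.022], "delta_rot": [0, 0, -0.518], "grip": 0.75}, {"slide": [-0.003, -0.273, 0.022], "delta_rot": [0, 0, -0.518], "grip": 0.75}, {"slide": [-0.003, -0.273, 0.022], "delta_rot": [0, 0, -0.518], "grip": 0.75}, {"slide": [-0.003, -0.273, 0.022], "delta_rot": [0, 0, -0.518], "grip": 0.75}, {"slide": [-0.003, -0.273, 0.022], "delta_rot": [0, 0, -0.518], "grip": 0.75}])

```text
clock: 24.88
position: [0.5521, -0.1671, 0.1653]
eef_rot: [-0.001, 0.899, 0.438, -0.001]
wrist_force: [-0.1, 0.1, 0.6]
width: 0.0659
finger_force: 0.0
```

Request:
drive_tool(plan=[{"slide": [0.196, -0.189, 0.022], "delta_rot": [0, 0, -0.518], "grip": 0.75}, {"slide": [0.196, -0.189, 0.022], "delta_rot": [0, 0, -0.518], "grip": 0.75}, {"slide": [0.196, -0.189, 0.022], "delta_rot": [0, 0, -0.518], "grip": 0.75}, {"slide": [0.196, -0.189, 0.022], "delta_rot": [0, 0, -0.518], "grip": 0.75}, {"slide": [0.196, -0.189, 0.022], "delta_rot": [0, 0, -0.518], "grip": 0.75}])

```text
clock: 25.5
position: [0.5467, -0.113, 0.1609]
eef_rot: [-0.001, 0.652, 0.758, -0.001]
wrist_force: [-0.2, -0.1, -0.2]
width: 0.0658
finger_force: 0.0
```

Request:
drive_tool(plan=[{"slide": [0.272, 0.012, 0.022], "delta_rot": [0, 0, -0.518], "grip": 0.75}, {"slide": [0.272, 0.012, 0.022], "delta_rot": [0, 0, -0.518], "grip": 0.75}, {"slide": [0.272, 0.012, 0.022], "delta_rot": [0, 0, -0.518], "grip": 0.75}, {"slide": [0.272, 0.012, 0.022], "delta_rot": [0, 0, -0.518], "grip": 0.75}, {"slide": [0.272, 0.012, 0.022], "delta_rot": [0, 0, -0.518], "grip": 0.75}])

```text
clock: 26.12
position: [0.5411, -0.059, 0.1564]
eef_rot: [-0.001, 0.299, 0.954, -0.0]
wrist_force: [-0.6, 0.1, 0.7]
width: 0.0661
finger_force: 0.0
```

Request:
drive_tool(plan=[{"slide": [0.178, 0.206, 0.022], "delta_rot": [0, 0, -0.518], "grip": 0.75}, {"slide": [0.178, 0.206, 0.022], "delta_rot": [0, 0, -0.518], "grip": 0.75}, {"slide": [0.178, 0.206, 0.022], "delta_rot": [0, 0, -0.518], "grip": 0.75}, {"slide": [0.178, 0.206, 0.022], "delta_rot": [0, 0, -0.518], "grip": 0.75}, {"slide": [0.178, 0.206, 0.022], "delta_rot": [0, 0, -0.518], "grip": 0.75}])

```text
clock: 26.75
position: [0.5356, -0.0049, 0.152]
eef_rot: [-0.001, -0.103, 0.995, 0.0]
wrist_force: [0.4, 0.2, -0.3]
width: 0.0657
finger_force: 0.0
```

Request:
drive_tool(plan=[{"slide": [-0.027, 0.271, 0.022], "delta_rot": [0, 0, -0.518], "grip": 0.75}, {"slide": [-0.027, 0.271, 0.022], "delta_rot": [0, 0, -0.518], "grip": 0.75}, {"slide": [-0.027, 0.271, 0.022], "delta_rot": [0, 0, -0.518], "grip": 0.75}, {"slide": [-0.027, 0.271, 0.022], "delta_rot": [0, 0, -0.518], "grip": 0.75}, {"slide": [-0.027, 0.271, 0.022], "delta_rot": [0, 0, -0.518], "grip": 0.75}])

```text
clock: 27.38
position: [0.53, 0.0492, 0.1476]
eef_rot: [-0.001, -0.488, 0.873, 0.001]
wrist_force: [-0.0, 0.6, 0.1]
width: 0.0658
finger_force: 0.0
```

```bash
python3 -c "
from pl import *
from fit import *
plan([(.5317,.0495,.058,148)])
p,d=capture('top')
for k in range(4):
    P=world((.549,-.1285,np.radians(5.25)),[(0,.062*(k-1.5),0)])[0]
    x,f=fit_block('top',p,[P[0],P[1],.09],z0=.032,r=.03); print(k,x.round(4),round(f,2), (x[:2]-P[:2]).round(4))
    m=np.zeros(p.shape[:2],bool); r,c=map(int,pix('top',(*P[:2],.068))); m[r-2:r+3,c-2:c+3]=1; print('h',np.median(cloud('top',d,m)[:,2]).round(4))"
```

```text
t 27.38 pos [0.53   0.0492 0.1476] jaw 148.4 tilt [-0.0029  0.    ] q7 2.37 w 0.0658
  slide [-0.006, -0.007, 0.448] rz 0.005 rows>=1.4
0 [ 0.5577 -0.2209  0.1304] 0.34 [0.0002 0.0002]
h 0.0717
1 [ 0.5492 -0.1599  0.1135] 0.25 [-0.0026 -0.0005]
h 0.069
2 [ 0.5426 -0.0982  0.1021] 0.25 [-0.0035 -0.0006]
h 0.0699
3 [ 0.5411 -0.036   0.0948] 0.3 [ 0.0006 -0.0001]
h 0.0703
```

Request:
drive_tool(plan=[{"slide": [-0.004, -0.005, 0.25], "delta_rot": [0, 0, 0], "grip": 0.75}, {"slide": [-0.004, -0.005, 0.43], "delta_rot": [0, 0, 0], "grip": 0.75}, {"slide": [-0.004, -0.005, 0.445], "delta_rot": [0, 0, 0], "grip": 0.75}, {"slide": [-0.004, -0.005, 0.445], "delta_rot": [0, 0, 0], "grip": 0.3}, {"slide": [-0.004, -0.005, 0.445], "delta_rot": [0, 0, 0], "grip": 0.3}])

```text
clock: 28.05
position: [0.5333, 0.0496, 0.0614]
eef_rot: [0.001, -0.486, 0.874, -0.0]
wrist_force: [-0.5, 0.2, 1.1]
width: 0.0495
finger_force: 0.0
```

Request:
drive_tool(plan=[{"slide": [0, 0, 0], "delta_rot": [0, 0, 0], "grip": 0.3}, {"slide": [0, 0, 0], "delta_rot": [0, 0, 0], "grip": 0.3}])

```text
clock: 28.3
position: [0.5339, 0.0492, 0.0614]
eef_rot: [0.001, -0.486, 0.874, -0.001]
wrist_force: [2.1, -2.0, 5.1]
width: 0.0418
finger_force: 30.0
```

```bash
cat > trn.py <<'E'
from pl import *
s=sense(); print('F',s['wrist_force'].round(1),'T',s['wrist_torque'].round(2),'ff',s['finger_force'])
plan([])
q=s['eef_rot']; M=R.from_quat([q[1],q[2],q[3],q[0]]).as_matrix(); th=np.arctan2(M[1,1],M[0,1])
a=np.radians(5.25); u=np.array([np.cos(a),np.sin(a),0])
for sg in (1,-1):
    t=th
    for k in range(6):
        print(sg,k,(axes(t)@(sg*u)*.00873/.2).round(4)); t-=sg*np.radians(50)
E
python3 trn.py
```

```text
F [ 2.1 -2.   5.1] T [-0.19 -0.26 -0.05] ff 30.000890493392944
t 28.3 pos [0.5339 0.0492 0.0614] jaw 148.2 tilt [0.0033 0.0002] q7 2.35 w 0.0418
1 0 [-0.0263 -0.0348  0.    ]
1 1 [-0.0436 -0.0022  0.    ]
1 2 [-0.0297  0.032   0.    ]
1 3 [0.0054 0.0433 0.    ]
1 4 [0.0366 0.0237 0.    ]
1 5 [ 0.0417 -0.0128  0.    ]
-1 0 [0.0263 0.0348 0.    ]
-1 1 [-0.0098  0.0425  0.    ]
-1 2 [-0.0389  0.0199  0.    ]
-1 3 [-0.0402 -0.017   0.    ]
-1 4 [-0.0128 -0.0417  0.    ]
-1 5 [ 0.0237 -0.0366  0.    ]
```

Gripped at 42 mm width. Wind in, first 50°, then check.

Request:
drive_tool(plan=[{"slide": [-0.005, -0.007, 0], "delta_rot": [0, 0, 0.111], "grip": 0.3}, {"slide": [-0.011, -0.014, 0], "delta_rot": [0, 0, 0.222], "grip": 0.3}, {"slide": [-0.016, -0.021, 0], "delta_rot": [0, 0, 0.333], "grip": 0.3}, {"slide": [-0.021, -0.028, 0], "delta_rot": [0, 0, 0.444], "grip": 0.3}, {"slide": [-0.026, -0.035, 0], "delta_rot": [0, 0, 0.556], "grip": 0.3}])

```text
clock: 28.92
position: [0.5436, 0.0484, 0.0614]
eef_rot: [0.003, -0.068, 0.998, -0.001]
wrist_force: [5.8, -7.6, 1.9]
width: 0.0413
finger_force: 30.0
```

```bash
python3 trn.py | head -3; python3 -c "
from fit import *
p,d=capture('top')
def wm(P,p0):
  x,f=fit_block('top',p,p0,z0=.032,r=.03); print(x.round(4),round(f,2))
for k in (0,2):
    P=world((.556,-.128,np.radians(5.25)),[(0,.062*(k-1.5),0)])[0]; wm(P,[P[0],P[1],.09])"
```

```text
F [ 5.8 -7.6  1.9] T [-1.4  -1.1   0.28] ff 29.994571208953857
t 28.93 pos [0.5436 0.0484 0.0614] jaw 97.8 tilt [ 0.0052 -0.0013] q7 1.62 w 0.0413
1 0 [-0.0436 -0.0019  0.    ]
[ 0.5664 -0.2205  0.1375] 0.29
[ 0.5513 -0.0972  0.0958] 0.22
```

The carriage advanced 8.7 mm, as predicted. Continue.

Request:
drive_tool(plan=[{"slide": [-0.009, 0, 0], "delta_rot": [0, 0, 0.111], "grip": 0.3}, {"slide": [-0.017, -0.001, 0], "delta_rot": [0, 0, 0.222], "grip": 0.3}, {"slide": [-0.026, -0.001, 0], "delta_rot": [0, 0, 0.333], "grip": 0.3}, {"slide": [-0.035, -0.002, 0], "delta_rot": [0, 0, 0.444], "grip": 0.3}, {"slide": [-0.044, -0.002, 0], "delta_rot": [0, 0, 0.556], "grip": 0.3}])

```text
clock: 29.6
position: [0.5518, 0.0474, 0.0614]
eef_rot: [0.003, 0.361, 0.933, -0.001]
wrist_force: [2.2, -11.2, 5.2]
width: 0.0415
finger_force: 30.0
```

Request:
drive_tool(plan=[{"slide": [-0.006, 0.006, 0], "delta_rot": [0, 0, 0.111], "grip": 0.3}, {"slide": [-0.012, 0.013, 0], "delta_rot": [0, 0, 0.222], "grip": 0.3}, {"slide": [-0.018, 0.019, 0], "delta_rot": [0, 0, 0.333], "grip": 0.3}, {"slide": [-0.024, 0.026, 0], "delta_rot": [0, 0, 0.444], "grip": 0.3}, {"slide": [-0.03, 0.032, 0], "delta_rot": [0, 0, 0.556], "grip": 0.3}])

```text
clock: 30.22
position: [0.5588, 0.0474, 0.0613]
eef_rot: [0.002, 0.722, 0.692, -0.001]
wrist_force: [-4.0, -11.8, 10.4]
width: 0.0417
finger_force: 30.0
```

```bash
python3 trn.py | head -4; python3 -c "
from fit import *
p,d=capture('top')
for k in (0,2):
    P=world((.573,-.128,np.radians(5.25)),[(0,.062*(k-1.5),0)])[0]; print(fit_block('top',p,[P[0],P[1],.09],z0=.032,r=.03))"
```

```text
F [ -4.  -11.8  10.4] T [-2.76  0.9   0.13] ff 29.998916387557983
t 30.23 pos [0.5588 0.0474 0.0613] jaw -2.4 tilt [ 0.0009 -0.0035] q7 0.21 w 0.0417
1 0 [0.0058 0.0433 0.    ]
1 1 [0.0369 0.0233 0.    ]
(array([ 0.58374813, -0.21880997,  0.12816057]), np.float64(0.30554464841449314))
(array([ 0.56876615, -0.09573536,  0.12538286]), np.float64(0.19485626516970178))
```

Request:
drive_tool(plan=[{"slide": [0.012, 0.009, 0], "delta_rot": [0, 0, 0.111], "grip": 0.3}, {"slide": [0.014, 0.018, 0], "delta_rot": [0, 0, 0.222], "grip": 0.3}, {"slide": [0.016, 0.026, 0], "delta_rot": [0, 0, 0.333], "grip": 0.3}, {"slide": [0.018, 0.035, 0], "delta_rot": [0, 0, 0.444], "grip": 0.3}, {"slide": [0.019, 0.043, 0], "delta_rot": [0, 0, 0.556], "grip": 0.3}])

```text
clock: 30.9
position: [0.5658, 0.0492, 0.0613]
eef_rot: [0.002, 0.947, 0.321, -0.002]
wrist_force: [-9.3, -15.8, 14.3]
width: 0.0419
finger_force: 30.0
```

```bash
python3 trn.py | head -4; python3 -c "
from fit import *
p,d=capture('top')
for k in (0,2):
    P=world((.582,-.128,np.radians(5.25)),[(0,.062*(k-1.5),0)])[0]; print(fit_block('top',p,[P[0],P[1],.09],z0=.032,r=.03))"
```

```text
F [ -9.3 -15.8  14.3] T [-3.4   2.09  0.08] ff 29.999745190143585
t 30.9 pos [0.5658 0.0492 0.0613] jaw -52.6 tilt [-0.0017 -0.0051] q7 -0.49 w 0.0419
1 0 [0.0369 0.0233 0.    ]
1 1 [ 0.0416 -0.0133  0.    ]
(array([ 0.59287571, -0.21799208,  0.11806747]), np.float64(0.2582601502145697))
(array([ 0.57772334, -0.09482909,  0.09666729]), np.float64(0.15263847437670097))
```

Request:
drive_tool(plan=[{"slide": [0.004, 0.003, 0], "delta_rot": [0, 0, 0.111], "grip": 0.3}, {"slide": [0.009, 0.007, 0], "delta_rot": [0, 0, 0.222], "grip": 0.3}, {"slide": [0.014, 0.011, 0], "delta_rot": [0, 0, 0.333], "grip": 0.3}, {"slide": [0.014, 0.011, 0], "delta_rot": [0, 0, 0.333], "grip": 0.3}])

```text
clock: 31.45
position: [0.5705, 0.0507, 0.0613]
eef_rot: [0.002, 0.998, 0.067, -0.0]
wrist_force: [-5.7, -11.6, 14.7]
width: 0.0416
finger_force: 30.0
```

```bash
python3 trn.py | head -4; python3 -c "
from fit import *
p,d=capture('top')
for k in (0,2):
    P=world((.588,-.128,np.radians(5.25)),[(0,.062*(k-1.5),0)])[0]; print(fit_block('top',p,[P[0],P[1],.09],z0=.032,r=.03))"
```

```text
F [ -5.7 -11.6  14.7] T [-2.44  1.28 -0.29] ff 30.00762552022934
t 31.45 pos [0.5705 0.0507 0.0613] jaw -82.3 tilt [ 0.0003 -0.0045] q7 -0.91 w 0.0416
1 0 [0.0436 0.0019 0.    ]
1 1 [ 0.0295 -0.0322  0.    ]
(array([ 0.59778459, -0.21764724,  0.13649165]), np.float64(0.2657325698755284))
(array([ 0.58319492, -0.09437477,  0.11905723]), np.float64(0.17323857747038665))
```

Request:
drive_tool(plan=[{"slide": [0.008, 0.002, 0], "delta_rot": [0, 0, 0.111], "grip": 0.3}, {"slide": [0.015, 0.003, 0], "delta_rot": [0, 0, 0.222], "grip": 0.3}, {"slide": [0.022, 0.004, 0], "delta_rot": [0, 0, 0.333], "grip": 0.3}, {"slide": [0.022, 0.004, 0], "delta_rot": [0, 0, 0.333], "grip": 0.3}])

```text
clock: 32.0
position: [0.5757, 0.0523, 0.0613]
eef_rot: [0.001, 0.981, -0.192, 0.001]
wrist_force: [-3.1, -6.1, 11.4]
width: 0.0412
finger_force: 30.0
```

```bash
python3 trn.py | head -4; python3 -c "
from fit import *
p,d=capture('top')
for k in (0,2):
    P=world((.592,-.128,np.radians(5.25)),[(0,.062*(k-1.5),0)])[0]; print(fit_block('top',p,[P[0],P[1],.09],z0=.032,r=.03))
r,c=map(int,pix('top',(.57,-.09,.06)))
cv2.imwrite('pics/g7.png',cv2.resize(p[r-40:r+45,c-55:c+55],None,fx=6,fy=6))"
```

```text
F [-3.1 -6.1 11.4] T [-1.53  0.68 -0.23] ff 30.00389814376831
t 32.0 pos [0.5757 0.0523 0.0613] jaw -112.2 tilt [ 0.0015 -0.0029] q7 -1.35 w 0.0412
1 0 [ 0.0387 -0.0201  0.    ]
1 1 [ 0.0095 -0.0426  0.    ]
(array([ 0.60303494, -0.21722244,  0.13672826]), np.float64(0.253158537624092))
(array([ 0.58819532, -0.09366923,  0.10138748]), np.float64(0.13481203930884852))
```

View pics/g7.png

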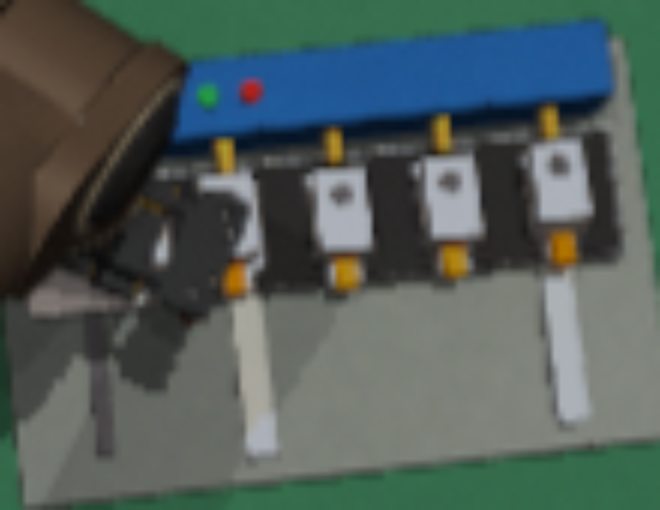

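The tray is at 45 mm or more of its travel, close to the pins, with the blocks still in place. Continue gently.

Request:
drive_tool(plan=[{"slide": [0.008, -0.003, 0], "delta_rot": [0, 0, 0.111], "grip": 0.3}, {"slide": [0.014, -0.006, 0], "delta_rot": [0, 0, 0.2], "grip": 0.3}, {"slide": [0.02, -0.009, 0], "delta_rot": [0, 0, 0.29], "grip": 0.3}, {"slide": [0.02, -0.009, 0], "delta_rot": [0, 0, 0.29], "grip": 0.3}])

```text
clock: 32.55
position: [0.5808, 0.0536, 0.0614]
eef_rot: [0.0, 0.913, -0.408, 0.002]
wrist_force: [-0.1, -3.6, 9.9]
width: 0.0414
finger_force: 30.0
```

```bash
cat > tp.py <<'E'
from fit import *
import sys
p,d=capture('top')
for k in (0,1,2):
    P=world((float(sys.argv[1]),-.128,np.radians(5.25)),[(0,.062*(k-1.5),0)])[0]; x,f=fit_block('top',p,[P[0],P[1],.09],z0=.032,r=.03); print(k,x.round(4),round(f,2))
E
python3 trn.py | head -4; python3 tp.py .596
```

```text
F [-0.1 -3.6  9.9] T [-0.97  0.2  -0.23] ff 30.002343356609344
t 32.55 pos [0.5808 0.0536 0.0614] jaw -138.2 tilt [ 0.0026 -0.0019] q7 -1.75 w 0.0414
1 0 [ 0.026  -0.0351  0.    ]
1 1 [-0.0102 -0.0425  0.    ]
0 [ 0.6073 -0.2171  0.0851] 0.25
1 [ 0.5995 -0.1556  0.1201] 0.12
2 [ 0.5932 -0.0935  0.1122] 0.13
```

Request:
drive_tool(plan=[{"slide": [0.002, -0.003, 0], "delta_rot": [0, 0, 0.08], "grip": 0.3}, {"slide": [0.003, -0.004, 0], "delta_rot": [0, 0, 0.15], "grip": 0.3}, {"slide": [0.003, -0.004, 0], "delta_rot": [0, 0, 0.15], "grip": 0.3}])

```text
clock: 32.98
position: [0.5808, 0.0551, 0.0611]
eef_rot: [-0.0, 0.859, -0.512, -0.0]
wrist_force: [-3.5, -2.0, 11.1]
width: 0.0415
finger_force: 30.0
```

```bash
python3 trn.py | head -3; python3 tp.py .596
```

```text
F [-3.5 -2.  11.1] T [-0.2   0.77  0.02] ff 30.00423163175583
t 32.98 pos [0.5808 0.0551 0.0611] jaw -151.6 tilt [0.0003 0.0005] q7 -1.96 w 0.0415
1 0 [ 0.0172 -0.0401  0.    ]
0 [ 0.6072 -0.2171  0.0863] 0.25
1 [ 0.5998 -0.1553  0.1203] 0.12
2 [ 0.593  -0.0934  0.1111] 0.13
```

The knob now turns without the carriage moving, so it is at the stop. Release, lift and measure the key.

Request:
drive_tool(plan=[{"slide": [0, 0, 0], "delta_rot": [0, 0, 0], "grip": 0.75}, {"slide": [0, 0, 0], "delta_rot": [0, 0, 0], "grip": 0.75}, {"slide": [0, 0, -0.2], "delta_rot": [0, 0, 0], "grip": 0.75}, {"slide": [0, 0, -0.5], "delta_rot": [0, 0, 0], "grip": 0.75}, {"slide": [0, 0, -0.5], "delta_rot": [0, 0, 0], "grip": 0.75}])

```text
clock: 33.65
position: [0.5826, 0.055, 0.1636]
eef_rot: [-0.002, 0.859, -0.511, 0.002]
wrist_force: [-0.0, -0.3, 0.2]
width: 0.0657
finger_force: 0.0
```

```bash
cat > key.py <<'E'
from pl import *
from fit import *
def fit_key(n,img,p0):
  r,c=map(int,pix(n,(p0[0],p0[1],.07))); b=np.array([c-14,r-14,c+14,r+14])
  I=img[b[1]:b[3],b[0]:b[2]].astype(float); f=np.clip(I[:,:,2]-I[:,:,1],0,None)  # red minus green
  pts=box3(.040,.014,.060,.085)
  best=None
  for a in np.radians([0,45,90,135]):
    x,v=opt(lambda p:-np.corrcoef(down(fill(n,p,pts,True,b)).ravel(),f.ravel())[0,1],[*p0,a],(.008,.008,.4))
    if best is None or v<best[1]: best=(x,v)
  return best
E
python3 -c "
from key import *
ims=[]
plan([])
for n in('top','scene'):
  p,d=capture(n); x,v=fit_key(n,p,(.532,-.414)); print(n,x[:2].round(4),(np.degrees(x[2])%180).round(1),v)
  r,c=map(int,pix(n,(.532,-.414,.07))); ims.append(cv2.resize(p[r-22:r+22,c-22:c+22],None,fx=8,fy=8))
cv2.imwrite('pics/k.png',np.hstack(ims))"
```

```text
t 33.65 pos [0.5826 0.055  0.1636] jaw -151.5 tilt [0.0056 0.001 ] q7 -2.05 w 0.0657
top [ 0.5353 -0.4265] 14.7 -0.7320192593295929
scene [ 0.5398 -0.4144] 103.0 -0.7892921288811438
```

View pics/k.png

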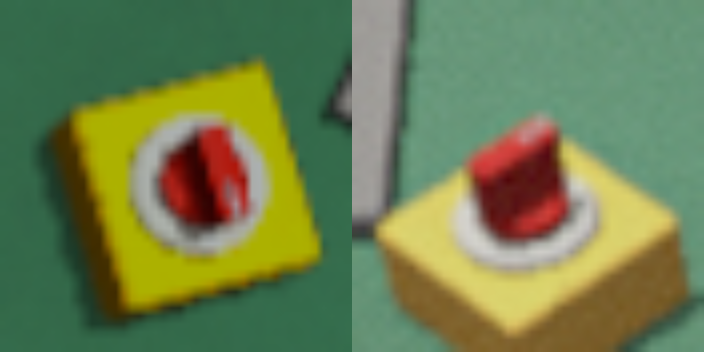

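The key's bright top edge runs from about (207,127) to (240,215) in the left crop. The white ring centre is at (200,185) left and (527,222) right.

```bash
python3 -c "
from key import *
def W(n,cx,cy,z):
  r,c=map(int,pix(n,(.532,-.414,.07))); return atz(n,(r-22+(cy+.5)/8-.5,c-22+(cx+.5)/8-.5),z)
for n,x,y in (('top',200,185),('scene',527-352,222)): print(n,'ring',W(n,x,y,.046)[:2].round(4))
A=W('top',212,125,.085);B=W('top',238,218,.085);print('top bar',((A+B)/2)[:2].round(4),np.degrees(np.arctan2(*(A-B)[1::-1])),np.linalg.norm(A-B))
A=W('scene',472-352,160,.085);B=W('scene',555-352,128,.085);print('scene bar',((A+B)/2)[:2].round(4),np.degrees(np.arctan2(*(A-B)[1::-1])),np.linalg.norm(A-B))
# bright red centroid in top
p,d=capture('top'); r,c=map(int,pix('top',(.532,-.414,.07))); I=p[r-12:r+12,c-12:c+12].astype(int)
m=(I[:,:,2]>170)&(I[:,:,1]<110); ys,xs=np.nonzero(m); w=np.array([atz('top',(y+r-12,x+c-12),.085)[:2] for y,x in zip(ys,xs)]); cc=w.mean(0); ev,V=np.linalg.eigh(np.cov((w-cc).T)); print(len(w),cc.round(4),np.degrees(np.arctan2(V[1,1],V[0,1])),np.sqrt(ev*12))
for n in('top','scene'):
  p,d=capture(n)
  hsv=cv2.cvtColor(p,cv2.COLOR_BGR2HSV); r,c=map(int,pix(n,(.532,-.414,.045)))
  m=np.zeros(p.shape[:2],bool); m[r-20:r+20,c-20:c+20]=True
  ye=m&(hsv[:,:,0]>20)&(hsv[:,:,0]<35)&(hsv[:,:,1]>120)
  P=cloud(n,d,m); P=P[(P[:,2]>.07)]; print(n,'cloud key top',len(P),P.mean(0).round(4))
"
```

```text
top ring [ 0.5347 -0.427 ]
scene ring [ 0.5367 -0.4228]
top bar [ 0.5346 -0.4267] 12.83121786762753 0.04038492344736281
scene bar [ 0.5352 -0.4246] -1.1019537214799944 0.0362701546165285
26 [ 0.5367 -0.4245] 168.79153691275954 [0.02660951 0.03429915]
top cloud key top 61 [ 0.5334 -0.4239  0.0835]
scene cloud key top 72 [ 0.5389 -0.4211  0.0798]
```

```bash
python3 -c "
from pl import *
plan([(.5355,-.4255,.15,-77),(.5355,-.4255,.066,-77)])"
```

```text
t 33.9 pos [0.5799 0.0557 0.1586] jaw -151.5 tilt [-0.0021  0.0002] q7 -2.05 w 0.0659
  slide [0.67, 0.448, 0.014] rz -0.276 rows>=2.6
  slide [0.42, 0.688, 0.014] rz -0.276 rows>=2.6
  slide [0.092, 0.8, 0.014] rz -0.276 rows>=2.6
  slide [-0.0, -0.0, 0.42] rz 0.0 rows>=1.3
```

Request:
drive_tool(plan=[{"slide": [0.67, 0.448, 0.014], "delta_rot": [0, 0, -0.276], "grip": 0.5}, {"slide": [0.67, 0.448, 0.014], "delta_rot": [0, 0, -0.276], "grip": 0.5}, {"slide": [0.67, 0.448, 0.014], "delta_rot": [0, 0, -0.276], "grip": 0.5}, {"slide": [0.67, 0.448, 0.014], "delta_rot": [0, 0, -0.276], "grip": 0.5}])

```text
clock: 34.4
position: [0.5645, -0.1086, 0.1569]
eef_rot: [0.0, 0.948, -0.317, -0.0]
wrist_force: [0.1, -0.3, 0.1]
width: 0.044
finger_force: 0.0
```

Request:
drive_tool(plan=[{"slide": [0.42, 0.688, 0.014], "delta_rot": [0, 0, -0.276], "grip": 0.5}, {"slide": [0.42, 0.688, 0.014], "delta_rot": [0, 0, -0.276], "grip": 0.5}, {"slide": [0.42, 0.688, 0.014], "delta_rot": [0, 0, -0.276], "grip": 0.5}, {"slide": [0.42, 0.688, 0.014], "delta_rot": [0, 0, -0.276], "grip": 0.5}])

```text
clock: 34.9
position: [0.55, -0.268, 0.1539]
eef_rot: [0.0, 0.994, -0.105, -0.0]
wrist_force: [-0.6, 1.4, 0.2]
width: 0.0438
finger_force: 0.0
```

Request:
drive_tool(plan=[{"slide": [0.092, 0.8, 0.014], "delta_rot": [0, 0, -0.276], "grip": 0.5}, {"slide": [0.092, 0.8, 0.014], "delta_rot": [0, 0, -0.276], "grip": 0.5}, {"slide": [0.092, 0.8, 0.014], "delta_rot": [0, 0, -0.276], "grip": 0.5}, {"slide": [0.092, 0.8, 0.014], "delta_rot": [0, 0, -0.276], "grip": 0.5}, {"slide": [0.092, 0.8, 0.014], "delta_rot": [0, 0, -0.276], "grip": 0.5}])

```text
clock: 35.52
position: [0.5375, -0.4233, 0.1505]
eef_rot: [-0.001, 0.994, 0.114, -0.0]
wrist_force: [-0.1, 0.3, -0.2]
width: 0.044
finger_force: 0.0
```

```bash
python3 -c "
from pl import *
plan([(.5355,-.4255,.066,-77)])"; python3 tp.py .596
```

```text
t 35.52 pos [ 0.5375 -0.4233  0.1505] jaw -76.9 tilt [-0.0009  0.0023] q7 -0.29 w 0.044
  slide [-0.012, 0.008, 0.422] rz 0.001 rows>=1.4
0 [ 0.6072 -0.2171  0.0863] 0.25
1 [ 0.5998 -0.1553  0.1203] 0.12
2 [ 0.5931 -0.0935  0.1098] 0.13
```

Request:
drive_tool(plan=[{"slide": [-0.008, 0.004, 0.25], "delta_rot": [0, 0, 0], "grip": 0.5}, {"slide": [-0.008, 0.004, 0.4], "delta_rot": [0, 0, 0], "grip": 0.5}, {"slide": [-0.008, 0.004, 0.422], "delta_rot": [0, 0, 0], "grip": 0.5}, {"slide": [-0.008, 0.004, 0.422], "delta_rot": [0, 0, 0], "grip": 0.0}, {"slide": [-0.008, 0.004, 0.422], "delta_rot": [0, 0, 0], "grip": 0.0}])

```text
clock: 36.2
position: [0.5357, -0.4272, 0.0686]
eef_rot: [0.001, 0.994, 0.114, 0.001]
wrist_force: [-0.5, -0.9, 0.0]
width: 0.0273
finger_force: 0.0
```

Request:
drive_tool(plan=[{"slide": [0, 0, 0], "delta_rot": [0, 0, 0], "grip": 0.0}, {"slide": [0, 0, 0], "delta_rot": [0, 0, 0], "grip": 0.0}, {"slide": [0, 0, 0], "delta_rot": [0, 0, 0], "grip": 0.0}])

```text
clock: 36.58
position: [0.5353, -0.4273, 0.0681]
eef_rot: [0.0, 0.994, 0.113, 0.001]
wrist_force: [-1.4, 2.3, 6.6]
width: 0.0138
finger_force: 30.0
```

```bash
python3 trn.py | head -2
```

```text
F [-1.4  2.3  6.6] T [0.47 0.3  0.09] ff 29.967733025550842
t 36.58 pos [ 0.5353 -0.4273  0.0681] jaw -77.0 tilt [0.0011 0.0001] q7 -0.23 w 0.0138
```

Width 13.8 mm: the key is gripped flat. Twist it clockwise about 78°.

Request:
drive_tool(plan=[{"slide": [0, 0, 0], "delta_rot": [0, 0, 0.11], "grip": 0.0}, {"slide": [0, 0, 0], "delta_rot": [0, 0, 0.22], "grip": 0.0}, {"slide": [0, 0, 0], "delta_rot": [0, 0, 0.33], "grip": 0.0}, {"slide": [0, 0, 0], "delta_rot": [0, 0, 0.44], "grip": 0.0}, {"slide": [0, 0, 0], "delta_rot": [0, 0, 0.55], "grip": 0.0}])

```text
clock: 37.2
position: [0.5354, -0.4265, 0.0681]
eef_rot: [-0.001, 0.949, -0.315, 0.0]
wrist_force: [-1.8, 4.7, 6.3]
width: 0.0139
finger_force: 30.0
```

Request:
drive_tool(plan=[{"slide": [0, 0, 0], "delta_rot": [0, 0, 0.11], "grip": 0.0}, {"slide": [0, 0, 0], "delta_rot": [0, 0, 0.2], "grip": 0.0}, {"slide": [0, 0, 0], "delta_rot": [0, 0, 0.27], "grip": 0.0}, {"slide": [0, 0, 0], "delta_rot": [0, 0, 0.3], "grip": 0.0}, {"slide": [0, 0, 0], "delta_rot": [0, 0, 0.3], "grip": 0.0}])

```text
clock: 37.83
position: [0.5357, -0.4262, 0.0681]
eef_rot: [-0.001, 0.851, -0.525, -0.0]
wrist_force: [-0.8, 4.9, 8.1]
width: 0.0146
finger_force: 30.8
```

```bash
python3 trn.py | head -2
```

```text
F [-0.8  4.9  8.1] T [1.17 0.33 0.68] ff 30.761698186397552
t 37.83 pos [ 0.5357 -0.4262  0.0681] jaw -153.4 tilt [0.0007 0.0016] q7 -1.38 w 0.0146
```

Request:
drive_tool(plan=[{"slide": [0, 0, 0], "delta_rot": [0, 0, 0.04], "grip": 0.0}, {"slide": [0, 0, 0], "delta_rot": [0, 0, 0.04], "grip": 0.0}])

```text
clock: 38.08
position: [0.5359, -0.4266, 0.0681]
eef_rot: [-0.001, 0.834, -0.552, 0.0]
wrist_force: [0.0, 3.7, 7.2]
width: 0.0153
finger_force: 32.0
```

Request:
drive_tool(plan=[{"slide": [0, 0, 0], "delta_rot": [0, 0, 0], "grip": 0.9}, {"slide": [0, 0, 0], "delta_rot": [0, 0, 0], "grip": 0.9}, {"slide": [0, 0, 0], "delta_rot": [0, 0, 0], "grip": 0.9}, {"slide": [0, 0, -0.15], "delta_rot": [0, 0, 0], "grip": 0.9}, {"slide": [0, 0, -0.42], "delta_rot": [0, 0, 0], "grip": 0.9}])

```text
clock: 38.7
position: [0.5339, -0.4271, 0.1502]
eef_rot: [0.001, 0.833, -0.553, -0.002]
wrist_force: [0.6, 0.1, 1.5]
width: 0.0618
finger_force: 0.0
```

Request:
drive_tool(plan=[{"slide": [0, 0, 0], "delta_rot": [0, 0, 0], "grip": 0.75}])

```text
clock: 38.83
position: [0.5353, -0.4302, 0.1556]
eef_rot: [0.001, 0.833, -0.553, 0.003]
wrist_force: [-0.3, -0.4, -0.6]
width: 0.0658
finger_force: 0.0
```

```bash
python3 trn.py | head -2; python3 -c "
from pl import *
plan([(.579,.0535,.155,-146)])
"
```

```text
F [-0.3 -0.4 -0.6] T [0.08 0.1  0.06] ff 0.0
t 38.83 pos [ 0.5353 -0.4302  0.1556] jaw -157.2 tilt [ 0.0045 -0.0058] q7 -1.49 w 0.0658
t 38.83 pos [ 0.5353 -0.4302  0.1556] jaw -157.2 tilt [ 0.0045 -0.0058] q7 -1.49 w 0.0658
  slide [-0.715, -0.38, 0.001] rz -0.041 rows>=2.6
  slide [-0.689, -0.426, 0.001] rz -0.041 rows>=2.6
  slide [-0.66, -0.469, 0.001] rz -0.041 rows>=2.6
```

Request:
drive_tool(plan=[{"slide": [-0.715, -0.38, 0], "delta_rot": [0, 0, -0.041], "grip": 0.75}, {"slide": [-0.715, -0.38, 0], "delta_rot": [0, 0, -0.041], "grip": 0.75}, {"slide": [-0.715, -0.38, 0], "delta_rot": [0, 0, -0.041], "grip": 0.75}, {"slide": [-0.715, -0.38, 0], "delta_rot": [0, 0, -0.041], "grip": 0.75}])

```text
clock: 39.33
position: [0.5502, -0.2626, 0.15]
eef_rot: [-0.0, 0.852, -0.523, -0.001]
wrist_force: [-0.4, -0.2, -0.2]
width: 0.0659
finger_force: 0.0
```

Request:
drive_tool(plan=[{"slide": [-0.689, -0.426, 0], "delta_rot": [0, 0, -0.041], "grip": 0.75}, {"slide": [-0.689, -0.426, 0], "delta_rot": [0, 0, -0.041], "grip": 0.75}, {"slide": [-0.689, -0.426, 0], "delta_rot": [0, 0, -0.041], "grip": 0.75}, {"slide": [-0.689, -0.426, 0], "delta_rot": [0, 0, -0.041], "grip": 0.75}])

```text
clock: 39.83
position: [0.5643, -0.1028, 0.1504]
eef_rot: [0.0, 0.868, -0.496, -0.0]
wrist_force: [-0.5, 0.3, 0.5]
width: 0.0664
finger_force: 0.0
```

Request:
drive_tool(plan=[{"slide": [-0.66, -0.469, 0], "delta_rot": [0, 0, -0.041], "grip": 0.75}, {"slide": [-0.66, -0.469, 0], "delta_rot": [0, 0, -0.041], "grip": 0.75}, {"slide": [-0.66, -0.469, 0], "delta_rot": [0, 0, -0.041], "grip": 0.75}, {"slide": [-0.66, -0.469, 0], "delta_rot": [0, 0, -0.041], "grip": 0.75}, {"slide": [-0.66, -0.469, 0], "delta_rot": [0, 0, -0.041], "grip": 0.75}])

```text
clock: 40.45
position: [0.5783, 0.0539, 0.1514]
eef_rot: [0.001, 0.882, -0.471, 0.001]
wrist_force: [-0.5, -0.8, 1.1]
width: 0.066
finger_force: 0.0
```

```bash
python3 -c "
from pl import *
plan([(.5818,.053,.061,-146)])
ims=[]
p,d=capture('top')
r,c=map(int,pix('top',(.532,-.414,.07))); a=cv2.resize(p[r-22:r+22,c-22:c+22],None,fx=8,fy=8)
r,c=map(int,pix('top',(.57,-.12,.06))); b=cv2.resize(p[r-22:r+22,c-50:c+30],None,fx=5,fy=8)
cv2.imwrite('pics/k2.png',np.hstack([a,b]))"; python3 tp.py .596
```

```text
t 40.45 pos [0.5783 0.0539 0.1514] jaw -146.2 tilt [ 0.0006 -0.0016] q7 -1.95 w 0.066
  slide [0.013, -0.012, 0.452] rz -0.002 rows>=1.4
0 [ 0.6072 -0.2171  0.0863] 0.25
1 [ 0.5998 -0.1553  0.1203] 0.12
2 [ 0.5931 -0.0935  0.113 ] 0.13
```

View pics/k2.png

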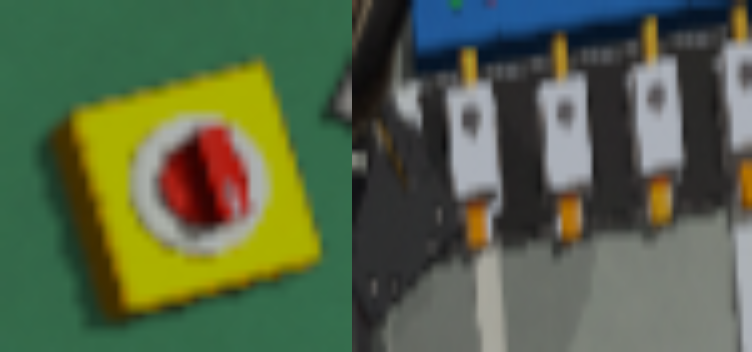

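The key has sprung back, and all four blocks sit at the pins with their tabs out. Grip the knob and wind out.

Request:
drive_tool(plan=[{"slide": [0.01, -0.01, 0.25], "delta_rot": [0, 0, 0], "grip": 0.75}, {"slide": [0.01, -0.01, 0.43], "delta_rot": [0, 0, 0], "grip": 0.75}, {"slide": [0.01, -0.01, 0.455], "delta_rot": [0, 0, 0], "grip": 0.75}, {"slide": [0.01, -0.01, 0.455], "delta_rot": [0, 0, 0], "grip": 0.3}, {"slide": [0.01, -0.01, 0.455], "delta_rot": [0, 0, 0], "grip": 0.3}])

```text
clock: 41.18
position: [0.5819, 0.0556, 0.0618]
eef_rot: [-0.001, 0.883, -0.47, 0.001]
wrist_force: [-0.1, 0.5, 0.2]
width: 0.0494
finger_force: 0.0
```

Request:
drive_tool(plan=[{"slide": [0, 0, 0], "delta_rot": [0, 0, 0], "grip": 0.3}, {"slide": [0, 0, 0], "delta_rot": [0, 0, 0], "grip": 0.3}, {"slide": [0, 0, 0], "delta_rot": [0, 0, 0], "grip": 0.3}])

```text
clock: 41.55
position: [0.5804, 0.055, 0.0615]
eef_rot: [0.0, 0.883, -0.47, 0.0]
wrist_force: [-4.6, -2.4, 6.6]
width: 0.0417
finger_force: 30.0
```

```bash
python3 trn.py | grep -v "^1 "
```

```text
F [-4.6 -2.4  6.6] T [-0.63  1.22  0.01] ff 30.001218616962433
t 41.55 pos [0.5804 0.055  0.0615] jaw -146.1 tilt [-0.0003 -0.0008] q7 -1.88 w 0.0417
-1 0 [-0.021   0.0383  0.    ]
-1 1 [-0.0428  0.0086  0.    ]
-1 2 [-0.0341 -0.0273  0.    ]
-1 3 [-0.001  -0.0436  0.    ]
-1 4 [ 0.0328 -0.0288  0.    ]
-1 5 [0.0431 0.0066 0.    ]
```

Request:
drive_tool(plan=[{"slide": [-0.004, 0.01, 0], "delta_rot": [0, 0, -0.111], "grip": 0.3}, {"slide": [-0.007, 0.019, 0], "delta_rot": [0, 0, -0.222], "grip": 0.3}, {"slide": [-0.01, 0.028, 0], "delta_rot": [0, 0, -0.333], "grip": 0.3}, {"slide": [-0.014, 0.038, 0], "delta_rot": [0, 0, -0.444], "grip": 0.3}, {"slide": [-0.017, 0.048, 0], "delta_rot": [0, 0, -0.556], "grip": 0.3}])

```text
clock: 42.18
position: [0.5701, 0.0514, 0.0615]
eef_rot: [0.001, 0.999, -0.05, -0.0]
wrist_force: [-6.0, -5.0, 6.4]
width: 0.0414
finger_force: 30.0
```

Request:
drive_tool(plan=[{"slide": [-0.008, 0.004, 0], "delta_rot": [0, 0, -0.111], "grip": 0.3}, {"slide": [-0.015, 0.007, 0], "delta_rot": [0, 0, -0.222], "grip": 0.3}, {"slide": [-0.023, 0.011, 0], "delta_rot": [0, 0, -0.333], "grip": 0.3}, {"slide": [-0.03, 0.014, 0], "delta_rot": [0, 0, -0.444], "grip": 0.3}, {"slide": [-0.038, 0.018, 0], "delta_rot": [0, 0, -0.556], "grip": 0.3}])

```text
clock: 42.8
position: [0.5625, 0.0476, 0.0615]
eef_rot: [0.001, 0.927, 0.376, -0.0]
wrist_force: [-4.5, -7.7, 6.0]
width: 0.0415
finger_force: 30.0
```

```bash
python3 trn.py | head -2; python3 tp.py .579
```

```text
F [-4.5 -7.7  6. ] T [-1.73  1.13 -0.34] ff 29.998708069324493
t 42.8 pos [0.5625 0.0476 0.0615] jaw -45.8 tilt [ 0.     -0.0025] q7 -0.42 w 0.0415
0 [ 0.5908 -0.2185  0.1124] 0.24
1 [ 0.5821 -0.1571  0.1302] 0.15
2 [ 0.5747 -0.0952  0.131 ] 0.2
```

Request:
drive_tool(plan=[{"slide": [-0.006, -0.004, 0], "delta_rot": [0, 0, -0.111], "grip": 0.3}, {"slide": [-0.012, -0.007, 0], "delta_rot": [0, 0, -0.222], "grip": 0.3}, {"slide": [-0.018, -0.011, 0], "delta_rot": [0, 0, -0.333], "grip": 0.3}, {"slide": [-0.024, -0.014, 0], "delta_rot": [0, 0, -0.444], "grip": 0.3}, {"slide": [-0.03, -0.018, 0], "delta_rot": [0, 0, -0.556], "grip": 0.3}])

```text
clock: 43.48
position: [0.5568, 0.0456, 0.0615]
eef_rot: [0.002, 0.681, 0.733, -0.001]
wrist_force: [-1.2, -9.0, 3.3]
width: 0.0417
finger_force: 30.0
```

Request:
drive_tool(plan=[{"slide": [0.001, -0.007, 0], "delta_rot": [0, 0, -0.111], "grip": 0.3}, {"slide": [0.002, -0.014, 0], "delta_rot": [0, 0, -0.222], "grip": 0.3}, {"slide": [0.002, -0.021, 0], "delta_rot": [0, 0, -0.333], "grip": 0.3}, {"slide": [0.003, -0.028, 0], "delta_rot": [0, 0, -0.444], "grip": 0.3}, {"slide": [0.004, -0.035, 0], "delta_rot": [0, 0, -0.556], "grip": 0.3}])

```text
clock: 44.1
position: [0.5509, 0.0464, 0.0616]
eef_rot: [0.002, 0.307, 0.952, -0.001]
wrist_force: [2.4, -6.4, 0.5]
width: 0.0418
finger_force: 30.0
```

```bash
python3 trn.py | head -2; python3 tp.py .562
```

```text
F [ 2.4 -6.4  0.5] T [-1.4  -0.46 -0.16] ff 29.99724268913269
t 44.1 pos [0.5509 0.0464 0.0616] jaw 54.3 tilt [ 0.0038 -0.0027] q7 0.98 w 0.0418
0 [ 0.573  -0.2201  0.1274] 0.22
1 [ 0.5641 -0.1589  0.1017] 0.14
2 [ 0.5574 -0.0966  0.1158] 0.24
```

Request:
drive_tool(plan=[{"slide": [0.007, -0.004, 0], "delta_rot": [0, 0, -0.111], "grip": 0.3}, {"slide": [0.015, -0.008, 0], "delta_rot": [0, 0, -0.222], "grip": 0.3}, {"slide": [0.022, -0.012, 0], "delta_rot": [0, 0, -0.333], "grip": 0.3}, {"slide": [0.03, -0.016, 0], "delta_rot": [0, 0, -0.444], "grip": 0.3}, {"slide": [0.037, -0.02, 0], "delta_rot": [0, 0, -0.556], "grip": 0.3}])

```text
clock: 44.78
position: [0.5428, 0.0488, 0.0615]
eef_rot: [0.002, -0.125, 0.992, -0.001]
wrist_force: [1.9, -2.0, 0.4]
width: 0.0416
finger_force: 30.0
```

Request:
drive_tool(plan=[{"slide": [0.008, 0.003, 0], "delta_rot": [0, 0, -0.1], "grip": 0.3}, {"slide": [0.015, 0.005, 0], "delta_rot": [0, 0, -0.2], "grip": 0.3}, {"slide": [0.022, 0.007, 0], "delta_rot": [0, 0, -0.3], "grip": 0.3}, {"slide": [0.03, 0.009, 0], "delta_rot": [0, 0, -0.4], "grip": 0.3}, {"slide": [0.03, 0.009, 0], "delta_rot": [0, 0, -0.4], "grip": 0.3}])

```text
clock: 45.4
position: [0.5352, 0.0502, 0.0615]
eef_rot: [0.001, -0.425, 0.905, -0.001]
wrist_force: [-1.4, -1.4, 4.8]
width: 0.0417
finger_force: 30.0
```

```bash
python3 trn.py | head -2; python3 tp.py .547
```

```text
F [-1.4 -1.4  4.8] T [0.1  0.5  0.21] ff 30.00035673379898
t 45.4 pos [0.5352 0.0502 0.0615] jaw 140.3 tilt [ 0.0015 -0.0006] q7 2.21 w 0.0417
0 [ 0.5579 -0.2215  0.1371] 0.24
1 [ 0.5491 -0.16    0.1246] 0.18
2 [ 0.5429 -0.0982  0.102 ] 0.18
```

Request:
drive_tool(plan=[{"slide": [0, 0, 0], "delta_rot": [0, 0, -0.08], "grip": 0.3}, {"slide": [0, 0, 0], "delta_rot": [0, 0, -0.16], "grip": 0.3}, {"slide": [0, 0, 0], "delta_rot": [0, 0, -0.16], "grip": 0.3}])

```text
clock: 45.82
position: [0.5347, 0.0531, 0.0615]
eef_rot: [0.001, -0.535, 0.845, 0.001]
wrist_force: [-3.8, 7.3, 6.2]
width: 0.0415
finger_force: 30.0
```

```bash
python3 trn.py | head -2; python3 tp.py .547
```

```text
F [-3.8  7.3  6.2] T [ 1.85  1.07 -0.28] ff 30.000375509262085
t 45.83 pos [0.5347 0.0531 0.0615] jaw 154.7 tilt [0.0007 0.0023] q7 2.42 w 0.0415
0 [ 0.5565 -0.2214  0.1295] 0.27
1 [ 0.5484 -0.1601  0.1009] 0.2
2 [ 0.5416 -0.0982  0.1187] 0.2
```

Request:
drive_tool(plan=[{"slide": [0, -0.004, 0], "delta_rot": [0, 0, -0.08], "grip": 0.3}, {"slide": [0, -0.004, 0], "delta_rot": [0, 0, -0.16], "grip": 0.3}, {"slide": [0, -0.004, 0], "delta_rot": [0, 0, -0.16], "grip": 0.3}])

```text
clock: 46.25
position: [0.5333, 0.0543, 0.061]
eef_rot: [-0.0, -0.637, 0.771, 0.002]
wrist_force: [-9.7, 13.0, 7.4]
width: 0.0416
finger_force: 30.0
```

```bash
python3 trn.py | head -2; python3 tp.py .547
```

```text
F [-9.7 13.   7.4] T [ 2.66  2.2  -0.24] ff 30.002700984477997
t 46.25 pos [0.5333 0.0543 0.061 ] jaw 169.2 tilt [-0.0029  0.0033] q7 2.63 w 0.0416
0 [ 0.5564 -0.2213  0.1322] 0.27
1 [ 0.5485 -0.1602  0.1141] 0.2
2 [ 0.5418 -0.0982  0.1191] 0.2
```

Fully out: the carriage no longer moves. Release, retreat and check.

Request:
drive_tool(plan=[{"slide": [0, 0, 0], "delta_rot": [0, 0, 0], "grip": 0.75}, {"slide": [0, 0, 0], "delta_rot": [0, 0, 0], "grip": 0.75}, {"slide": [0, 0, -0.2], "delta_rot": [0, 0, 0], "grip": 0.75}, {"slide": [0, 0, -0.5], "delta_rot": [0, 0, 0], "grip": 0.75}, {"slide": [0, 0, -0.6], "delta_rot": [0, 0, 0], "grip": 0.75}])

```text
clock: 46.92
position: [0.5374, 0.0501, 0.1842]
eef_rot: [0.002, -0.635, 0.772, -0.002]
wrist_force: [0.5, -0.9, -0.1]
width: 0.0657
finger_force: 0.0
```

```bash
python3 tp.py .547; python3 -c "
from h import *
from fit import world
ims=[]
for n in('top','scene'):
  p,d=capture(n)
  for k in range(4):
    P=world((.5475,-.1285,np.radians(5.25)),[(0,.062*(k-1.5),0)])[0]
    m=np.zeros(p.shape[:2],bool); r,c=map(int,pix(n,(*P[:2],.068))); m[r-2:r+3,c-2:c+3]=1; print(n,k,'h',np.median(cloud(n,d,m)[:,2]).round(4))
  r,c=map(int,pix(n,(.54,-.09,.06))); ims.append(cv2.resize(p[r-50:r+50,c-65:c+65],None,fx=3,fy=3))
cv2.imwrite('pics/end.png',np.hstack(ims))"
```

```text
0 [ 0.5564 -0.2213  0.1322] 0.28
1 [ 0.5484 -0.1602  0.1055] 0.2
2 [ 0.5418 -0.0982  0.1195] 0.2
top 0 h 0.073
top 1 h 0.0692
top 2 h 0.068
top 3 h 0.0694
scene 0 h 0.0707
scene 1 h 0.0676
scene 2 h 0.2886
scene 3 h 0.0686
```

View pics/end.png

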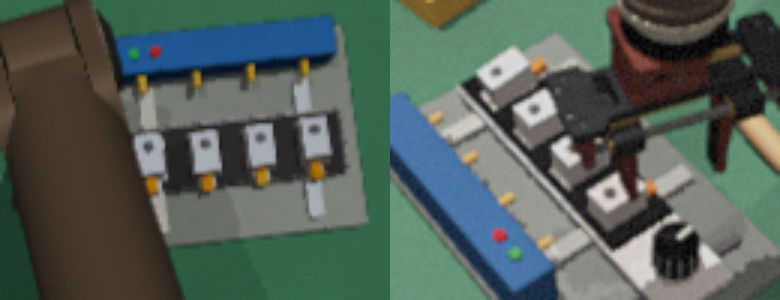

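Block 0 reads 3 to 4 mm high in both cameras and sits about 2 mm too far in +x. It may be perched on the far rim, so I check its tilt.

```bash
python3 -c "
from h import *
from fit import world
a=np.radians(5.25);U=np.array([np.cos(a),np.sin(a)]);V=np.array([-U[1],U[0]])
for n in('top','scene'):
  p,d=capture(n)
  for k in range(4):
    P=world((.5475,-.1285,a),[(0,.062*(k-1.5),0)])[0]
    m=np.zeros(p.shape[:2],bool); r,c=map(int,pix(n,(*P[:2],.068))); m[r-14:r+15,c-14:c+15]=1
    C=cloud(n,d,m); q=C[:,:2]-P[:2]; x=q@U;y=q@V; s=(abs(y)<.011)&(C[:,2]>.055)&(C[:,2]<.09)
    if s.sum()<8: continue
    print(n,k,s.sum(),[(round(lo*1e3),np.median(C[s&(x>=lo)&(x<lo+.01),2]).round(4)) for lo in(-.02,-.01,0,.01) if (s&(x>=lo)&(x<lo+.01)).any()],'x-range',x[s].min().round(4),x[s].max().round(4))
"
```

```text
top 0 98 [(-20, np.float64(0.0749)), (-10, np.float64(0.0712)), (0, np.float64(0.0708)), (10, np.float64(0.0704))] x-range -0.0419 0.0245
top 1 95 [(-20, np.float64(0.0681)), (-10, np.float64(0.0689)), (0, np.float64(0.0691)), (10, np.float64(0.0693))] x-range -0.0242 0.022
top 2 92 [(-20, np.float64(0.0689)), (-10, np.float64(0.0687)), (0, np.float64(0.0693)), (10, np.float64(0.0683))] x-range -0.0245 0.0209
top 3 93 [(-20, np.float64(0.0704)), (-10, np.float64(0.0677)), (0, np.float64(0.0692)), (10, np.float64(0.0681))] x-range -0.0206 0.0255
scene 0 98 [(-20, np.float64(0.0735)), (-10, np.float64(0.0721)), (0, np.float64(0.0705)), (10, np.float64(0.0691))] x-range -0.0195 0.0251
scene 1 83 [(-20, np.float64(0.0678)), (-10, np.float64(0.0676)), (0, np.float64(0.0681)), (10, np.float64(0.0681))] x-range -0.0147 0.0232
scene 2 48 [(-20, np.float64(0.0688)), (0, np.float64(0.0687)), (10, np.float64(0.0687))] x-range -0.0158 0.022
scene 3 83 [(-20, np.float64(0.0667)), (-10, np.float64(0.0673)), (0, np.float64(0.0681)), (10, np.float64(0.0676))] x-range -0.019 0.0261
```

The near end of block 0 is about 6 mm high, so it is perched on the near rim. The order matters, so I reseat it first and then repeat the in, key and out cycle.

```bash
python3 -c "
from pl import *
plan([(.555,-.2213,.15,95.25)])"
```

```text
t 47.17 pos [0.5349 0.05   0.1792] jaw 168.9 tilt [-0.0013 -0.0006] q7 2.68 w 0.0661
  slide [0.656, -0.179, 0.073] rz 0.409 rows>=3.4
  slide [0.417, -0.537, 0.073] rz 0.409 rows>=3.4
```

Request:
drive_tool(plan=[{"slide": [0.656, -0.179, 0.0], "delta_rot": [0, 0, 0.409], "grip": 0.55}, {"slide": [0.656, -0.179, 0.0], "delta_rot": [0, 0, 0.409], "grip": 0.55}, {"slide": [0.656, -0.179, 0.0], "delta_rot": [0, 0, 0.409], "grip": 0.55}, {"slide": [0.656, -0.179, 0.0], "delta_rot": [0, 0, 0.409], "grip": 0.55}, {"slide": [0.656, -0.179, 0.0], "delta_rot": [0, 0, 0.409], "grip": 0.55}])

```text
clock: 47.8
position: [0.5446, -0.0852, 0.1786]
eef_rot: [-0.001, -0.36, 0.933, 0.001]
wrist_force: [0.3, 0.1, -0.2]
width: 0.0483
finger_force: 0.0
```

Request:
drive_tool(plan=[{"slide": [0.417, -0.537, 0.15], "delta_rot": [0, 0, 0.409], "grip": 0.55}, {"slide": [0.417, -0.537, 0.15], "delta_rot": [0, 0, 0.409], "grip": 0.55}, {"slide": [0.417, -0.537, 0.15], "delta_rot": [0, 0, 0.409], "grip": 0.55}, {"slide": [0.417, -0.537, 0.15], "delta_rot": [0, 0, 0.409], "grip": 0.55}, {"slide": [0.417, -0.537, 0.15], "delta_rot": [0, 0, 0.409], "grip": 0.55}])

```text
clock: 48.42
position: [0.5554, -0.2202, 0.1491]
eef_rot: [-0.001, -0.048, 0.999, 0.0]
wrist_force: [-0.2, -0.2, 0.3]
width: 0.0479
finger_force: 0.0
```

Request:
drive_tool(plan=[{"slide": [0, 0, 0], "delta_rot": [0, 0, 0], "grip": 0.55}])

```text
clock: 48.55
position: [0.5557, -0.2199, 0.1498]
eef_rot: [-0.0, -0.049, 0.999, 0.0]
wrist_force: [0.8, -0.2, -0.0]
width: 0.0482
finger_force: 0.0
```

```bash
python3 -c "
from pl import *
plan([(.555,-.2213,.056,95.25)])"
```

```text
t 48.55 pos [ 0.5557 -0.2199  0.1498] jaw 95.6 tilt [-0.0007  0.0003] q7 2.02 w 0.0482
  slide [0.004, -0.006, 0.469] rz 0.004 rows>=1.5
```

Request:
drive_tool(plan=[{"slide": [0.002, -0.006, 0.25], "delta_rot": [0, 0, 0.004], "grip": 0.55}, {"slide": [0.002, -0.006, 0.45], "delta_rot": [0, 0, 0.004], "grip": 0.55}, {"slide": [0.002, -0.006, 0.469], "delta_rot": [0, 0, 0.004], "grip": 0.55}, {"slide": [0.002, -0.006, 0.469], "delta_rot": [0, 0, 0.004], "grip": 0.1}, {"slide": [0.002, -0.006, 0.469], "delta_rot": [0, 0, 0.004], "grip": 0.1}])

```text
clock: 49.18
position: [0.5567, -0.2222, 0.0583]
eef_rot: [0.001, -0.044, 0.999, -0.0]
wrist_force: [0.5, -0.2, 0.5]
width: 0.0317
finger_force: 0.0
```

Request:
drive_tool(plan=[{"slide": [0, 0, 0], "delta_rot": [0, 0, 0], "grip": 0.1}, {"slide": [0, 0, 0], "delta_rot": [0, 0, 0], "grip": 0.1}])

```text
clock: 49.42
position: [0.5566, -0.2222, 0.0581]
eef_rot: [0.001, -0.044, 0.999, -0.0]
wrist_force: [0.1, -0.1, 7.5]
width: 0.0298
finger_force: 30.0
```

Request:
drive_tool(plan=[{"slide": [0, 0, -0.03], "delta_rot": [0, 0, 0], "grip": 0.1}, {"slide": [-0.01, 0, -0.06], "delta_rot": [0, 0, 0], "grip": 0.1}, {"slide": [-0.017, 0, -0.06], "delta_rot": [0, 0, 0], "grip": 0.1}, {"slide": [-0.017, 0, -0.03], "delta_rot": [0, 0, 0], "grip": 0.1}, {"slide": [-0.017, 0, -0.015], "delta_rot": [0, 0, 0], "grip": 0.1}])

```text
clock: 50.05
position: [0.5583, -0.2213, 0.0585]
eef_rot: [-0.001, -0.044, 0.999, 0.0]
wrist_force: [-0.2, -0.3, -1.0]
width: 0.0297
finger_force: 30.0
```

```bash
python3 trn.py | head -2
```

```text
F [-0.2 -0.3 -1. ] T [-0.02  0.02 -0.01] ff 29.99464452266693
t 50.05 pos [ 0.5583 -0.2213  0.0585] jaw 95.0 tilt [-0.0012  0.0004] q7 2.03 w 0.0297
```

Request:
drive_tool(plan=[{"slide": [-0.004, 0, 0.008], "delta_rot": [0, 0, 0], "grip": 0.1}, {"slide": [-0.004, 0, 0.012], "delta_rot": [0, 0, 0], "grip": 0.1}])

```text
clock: 50.3
position: [0.5585, -0.2214, 0.058]
eef_rot: [-0.001, -0.043, 0.999, 0.0]
wrist_force: [-9.7, 3.7, 20.2]
width: 0.0297
finger_force: 30.0
```

Request:
drive_tool(plan=[{"slide": [0, 0, 0], "delta_rot": [0, 0, 0], "grip": 0.5}, {"slide": [0, 0, 0], "delta_rot": [0, 0, 0], "grip": 0.5}, {"slide": [0, 0, -0.1], "delta_rot": [0, 0, 0], "grip": 0.5}, {"slide": [0, 0, -0.4], "delta_rot": [0, 0, 0], "grip": 0.5}, {"slide": [0, 0, -0.5], "delta_rot": [0, 0, 0], "grip": 0.5}])

```text
clock: 50.92
position: [0.5612, -0.2221, 0.1602]
eef_rot: [0.002, -0.044, 0.999, -0.001]
wrist_force: [-0.3, 0.6, -0.0]
width: 0.0438
finger_force: 0.0
```

Request:
drive_tool(plan=[{"slide": [0.044, 0.99, 0], "delta_rot": [0, 0, -0.29], "grip": 0.75}, {"slide": [0.044, 0.99, 0], "delta_rot": [0, 0, -0.29], "grip": 0.75}, {"slide": [0.044, 0.99, 0], "delta_rot": [0, 0, -0.29], "grip": 0.75}, {"slide": [0.044, 0.99, 0], "delta_rot": [0, 0, -0.29], "grip": 0.75}, {"slide": [0.044, 0.99, 0], "delta_rot": [0, 0, -0.29], "grip": 0.75}])

```text
clock: 51.55
position: [0.5337, -0.0247, 0.157]
eef_rot: [0.0, -0.268, 0.963, -0.0]
wrist_force: [0.3, -0.9, -0.1]
width: 0.0661
finger_force: 0.0
```

```bash
cat > tilt.py <<'E'
from h import *
from fit import world
import sys
x0=float(sys.argv[1]); a=np.radians(5.25);U=np.array([np.cos(a),np.sin(a)]);V=np.array([-U[1],U[0]])
for n in('top','scene'):
  p,d=capture(n)
  for k in range(4):
    P=world((x0,-.1285,a),[(0,.062*(k-1.5),0)])[0]
    m=np.zeros(p.shape[:2],bool); r,c=map(int,pix(n,(*P[:2],.068))); m[r-14:r+15,c-14:c+15]=1
    C=cloud(n,d,m); q=C[:,:2]-P[:2]; x=q@U;y=q@V; s=(abs(y)<.011)&(C[:,2]>.055)&(C[:,2]<.09)
    print(n,k,s.sum(),[float(np.median(C[s&(x>=lo)&(x<lo+.01),2]).round(4)) for lo in(-.02,-.01,0,.01) if (s&(x>=lo)&(x<lo+.01)).any()])
E
python3 tilt.py .5475; python3 tp.py .547;python3 -c "
from pl import *
plan([(.5325,.0485,.150,148)])"
```

```text
top 0 93 [0.0687, 0.0689, 0.0683, 0.0694]
top 1 93 [0.071, 0.0685, 0.0696, 0.0693]
top 2 6 [0.0695, 0.0676]
top 3 0 []
scene 0 80 [0.0676, 0.0677, 0.0681, 0.0679]
scene 1 99 [0.0675, 0.0674, 0.0691, 0.0677]
scene 2 119 [0.0678, 0.0679, 0.068, 0.0679]
scene 3 123 [0.0678, 0.0674, 0.0683, 0.0681]
0 [ 0.5527 -0.2212  0.1174] 0.28
1 [ 0.5487 -0.1601  0.0976] 0.19
2 [ 0.5486 -0.099   0.2227] 0.93
t 51.7 pos [ 0.5338 -0.0271  0.1569] jaw 120.9 tilt [-0.     -0.0008] q7 2.06 w 0.0658
  slide [-0.189, 0.328, 0.035] rz -0.301 rows>=2.5
```

All four blocks are now flat at 68 mm. Repeat the cycle, starting at the knob.

Request:
drive_tool(plan=[{"slide": [-0.184, 0.328, 0.035], "delta_rot": [0, 0, -0.301], "grip": 0.75}, {"slide": [-0.184, 0.328, 0.035], "delta_rot": [0, 0, -0.301], "grip": 0.75}, {"slide": [-0.184, 0.328, 0.035], "delta_rot": [0, 0, -0.301], "grip": 0.75}, {"slide": [-0.184, 0.328, 0.035], "delta_rot": [0, 0, -0.301], "grip": 0.75}, {"slide": [-0.184, 0.328, 0.035], "delta_rot": [0, 0, -0.301], "grip": 0.75}])

```text
clock: 52.32
position: [0.5315, 0.0489, 0.1499]
eef_rot: [-0.0, -0.484, 0.875, -0.0]
wrist_force: [-0.4, 0.0, 0.1]
width: 0.0662
finger_force: 0.0
```

Request:
drive_tool(plan=[{"slide": [0, 0, 0.25], "delta_rot": [0, 0, 0], "grip": 0.75}, {"slide": [0, 0, 0.43], "delta_rot": [0, 0, 0], "grip": 0.75}, {"slide": [0, 0, 0.455], "delta_rot": [0, 0, 0], "grip": 0.75}, {"slide": [0, 0, 0.455], "delta_rot": [0, 0, 0], "grip": 0.3}, {"slide": [0, 0, 0.455], "delta_rot": [0, 0, 0], "grip": 0.3}])

```text
clock: 52.95
position: [0.5324, 0.0502, 0.0606]
eef_rot: [0.001, -0.486, 0.874, -0.0]
wrist_force: [0.0, 0.1, -0.4]
width: 0.0493
finger_force: 0.0
```

Request:
drive_tool(plan=[{"slide": [0, 0, 0], "delta_rot": [0, 0, 0], "grip": 0.3}, {"slide": [0, 0, 0], "delta_rot": [0, 0, 0], "grip": 0.3}, {"slide": [0, 0, 0], "delta_rot": [0, 0, 0], "grip": 0.3}])

```text
clock: 53.32
position: [0.5332, 0.0497, 0.0605]
eef_rot: [0.002, -0.486, 0.874, -0.001]
wrist_force: [4.3, -3.1, 6.0]
width: 0.0414
finger_force: 30.0
```

```bash
python3 trn.py | grep -v "^-1"
```

```text
F [ 4.3 -3.1  6. ] T [-0.46 -0.64 -0.01] ff 30.001045167446136
t 53.33 pos [0.5332 0.0497 0.0605] jaw 148.1 tilt [ 0.0041 -0.0001] q7 2.31 w 0.0414
1 0 [-0.0263 -0.0348  0.    ]
1 1 [-0.0436 -0.0022  0.    ]
1 2 [-0.0297  0.032   0.    ]
1 3 [0.0054 0.0433 0.    ]
1 4 [0.0367 0.0237 0.    ]
1 5 [ 0.0417 -0.0128  0.    ]
```

Request:
drive_tool(plan=[{"slide": [-0.005, -0.007, 0], "delta_rot": [0, 0, 0.111], "grip": 0.3}, {"slide": [-0.011, -0.014, 0], "delta_rot": [0, 0, 0.222], "grip": 0.3}, {"slide": [-0.016, -0.021, 0], "delta_rot": [0, 0, 0.333], "grip": 0.3}, {"slide": [-0.021, -0.028, 0], "delta_rot": [0, 0, 0.444], "grip": 0.3}, {"slide": [-0.026, -0.035, 0], "delta_rot": [0, 0, 0.556], "grip": 0.3}])

```text
clock: 53.95
position: [0.5433, 0.0485, 0.0606]
eef_rot: [0.003, -0.068, 0.998, -0.001]
wrist_force: [9.4, -8.9, 1.6]
width: 0.0414
finger_force: 30.0
```

Request:
drive_tool(plan=[{"slide": [-0.009, 0, 0], "delta_rot": [0, 0, 0.111], "grip": 0.3}, {"slide": [-0.017, -0.001, 0], "delta_rot": [0, 0, 0.222], "grip": 0.3}, {"slide": [-0.026, -0.001, 0], "delta_rot": [0, 0, 0.333], "grip": 0.3}, {"slide": [-0.035, -0.002, 0], "delta_rot": [0, 0, 0.444], "grip": 0.3}, {"slide": [-0.044, -0.002, 0], "delta_rot": [0, 0, 0.556], "grip": 0.3}])

```text
clock: 54.58
position: [0.5513, 0.0469, 0.0605]
eef_rot: [0.003, 0.362, 0.932, -0.001]
wrist_force: [4.9, -15.4, 5.7]
width: 0.0415
finger_force: 30.0
```

Request:
drive_tool(plan=[{"slide": [-0.005, 0.006, 0], "delta_rot": [0, 0, 0.111], "grip": 0.3}, {"slide": [-0.01, 0.012, 0], "delta_rot": [0, 0, 0.222], "grip": 0.3}, {"slide": [-0.015, 0.018, 0], "delta_rot": [0, 0, 0.333], "grip": 0.3}, {"slide": [-0.02, 0.024, 0], "delta_rot": [0, 0, 0.444], "grip": 0.3}, {"slide": [-0.026, 0.029, 0], "delta_rot": [0, 0, 0.556], "grip": 0.3}])

```text
clock: 55.2
position: [0.5577, 0.0468, 0.0605]
eef_rot: [0.003, 0.722, 0.692, -0.001]
wrist_force: [1.0, -16.8, 8.5]
width: 0.0417
finger_force: 30.0
```

Request:
drive_tool(plan=[{"slide": [0.001, 0.007, 0], "delta_rot": [0, 0, 0.111], "grip": 0.3}, {"slide": [0.002, 0.014, 0], "delta_rot": [0, 0, 0.222], "grip": 0.3}, {"slide": [0.003, 0.021, 0], "delta_rot": [0, 0, 0.333], "grip": 0.3}, {"slide": [0.005, 0.028, 0], "delta_rot": [0, 0, 0.444], "grip": 0.3}, {"slide": [0.006, 0.035, 0], "delta_rot": [0, 0, 0.556], "grip": 0.3}])

```text
clock: 55.82
position: [0.5642, 0.0487, 0.0605]
eef_rot: [0.002, 0.947, 0.321, 0.0]
wrist_force: [-0.9, -13.4, 8.3]
width: 0.0411
finger_force: 30.0
```

```bash
python3 trn.py | head -2; python3 tp.py .582
```

```text
F [ -0.9 -13.4   8.3] T [-2.92  0.41  0.16] ff 29.999926686286926
t 55.83 pos [0.5642 0.0487 0.0605] jaw -52.5 tilt [ 0.0024 -0.0043] q7 -0.54 w 0.0411
0 [ 0.5876 -0.2176  0.1097] 0.25
1 [ 0.5831 -0.1569  0.098 ] 0.18
2 [ 0.5769 -0.0949  0.1079] 0.17
```

Request:
drive_tool(plan=[{"slide": [0.005, 0.003, 0], "delta_rot": [0, 0, 0.111], "grip": 0.3}, {"slide": [0.01, 0.007, 0], "delta_rot": [0, 0, 0.222], "grip": 0.3}, {"slide": [0.016, 0.011, 0], "delta_rot": [0, 0, 0.333], "grip": 0.3}])

```text
clock: 56.25
position: [0.5687, 0.0505, 0.0605]
eef_rot: [0.002, 0.998, 0.066, 0.002]
wrist_force: [2.1, -9.7, 7.4]
width: 0.0419
finger_force: 30.0
```

Request:
drive_tool(plan=[{"slide": [0.008, 0.002, 0], "delta_rot": [0, 0, 0.111], "grip": 0.3}, {"slide": [0.016, 0.003, 0], "delta_rot": [0, 0, 0.222], "grip": 0.3}, {"slide": [0.024, 0.004, 0], "delta_rot": [0, 0, 0.333], "grip": 0.3}])

```text
clock: 56.62
position: [0.574, 0.0524, 0.0605]
eef_rot: [0.0, 0.981, -0.193, 0.002]
wrist_force: [3.4, -4.4, 7.1]
width: 0.0417
finger_force: 30.0
```

Request:
drive_tool(plan=[{"slide": [0.008, -0.003, 0], "delta_rot": [0, 0, 0.111], "grip": 0.3}, {"slide": [0.015, -0.006, 0], "delta_rot": [0, 0, 0.2], "grip": 0.3}, {"slide": [0.021, -0.009, 0], "delta_rot": [0, 0, 0.29], "grip": 0.3}, {"slide": [0.021, -0.009, 0], "delta_rot": [0, 0, 0.29], "grip": 0.3}])

```text
clock: 57.12
position: [0.5793, 0.0539, 0.0605]
eef_rot: [-0.001, 0.913, -0.408, 0.002]
wrist_force: [5.3, -0.6, 8.5]
width: 0.0415
finger_force: 30.0
```

Request:
drive_tool(plan=[{"slide": [0.003, -0.004, 0], "delta_rot": [0, 0, 0.1], "grip": 0.3}, {"slide": [0.005, -0.007, 0], "delta_rot": [0, 0, 0.2], "grip": 0.3}, {"slide": [0.005, -0.007, 0], "delta_rot": [0, 0, 0.24], "grip": 0.3}, {"slide": [0.005, -0.007, 0], "delta_rot": [0, 0, 0.24], "grip": 0.3}])

```text
clock: 57.62
position: [0.5803, 0.0575, 0.0602]
eef_rot: [-0.003, 0.822, -0.57, -0.0]
wrist_force: [2.8, 7.7, 10.5]
width: 0.0416
finger_force: 30.0
```

```bash
python3 trn.py | head -2; python3 tp.py .596
```

```text
F [ 2.8  7.7 10.5] T [ 1.54 -0.47  0.15] ff 30.0068262219429
t 57.62 pos [0.5803 0.0575 0.0602] jaw -159.5 tilt [0.0028 0.005 ] q7 -2.11 w 0.0416
0 [ 0.6036 -0.2166  0.1035] 0.24
1 [ 0.5998 -0.1553  0.1203] 0.12
2 [ 0.5934 -0.0935  0.1131] 0.13
```

Back at the same fully-in reading. Release and go to the key.

Request:
drive_tool(plan=[{"slide": [0, 0, 0], "delta_rot": [0, 0, 0], "grip": 0.75}, {"slide": [0, 0, 0], "delta_rot": [0, 0, 0], "grip": 0.75}, {"slide": [0, 0, -0.2], "delta_rot": [0, 0, 0], "grip": 0.75}, {"slide": [0, 0, -0.48], "delta_rot": [0, 0, 0], "grip": 0.75}, {"slide": [0, 0, -0.48], "delta_rot": [0, 0, 0], "grip": 0.75}])

```text
clock: 58.3
position: [0.5799, 0.0532, 0.1582]
eef_rot: [-0.002, 0.821, -0.571, 0.002]
wrist_force: [0.1, -0.8, -0.4]
width: 0.0659
finger_force: 0.0
```

```bash
python3 tilt.py .596; python3 -c "
from pl import *
plan([(.5355,-.4265,.15,-77)])"
```

```text
top 0 103 [0.0692, 0.0688, 0.0675, 0.0683]
top 1 120 [0.0698, 0.0697, 0.0698, 0.0687]
top 2 117 [0.0679, 0.0696, 0.0693, 0.0693]
top 3 117 [0.0682, 0.0687, 0.0681, 0.0688]
scene 0 98 [0.0675, 0.067, 0.0686, 0.0683]
scene 1 110 [0.0678, 0.0673, 0.0684, 0.0677]
scene 2 52 [0.0672, 0.0676, 0.067, 0.0675]
scene 3 36 []
t 58.4 pos [0.5781 0.0542 0.1547] jaw -159.6 tilt [-0.0003  0.001 ] q7 -2.19 w 0.0659
  slide [0.726, 0.346, 0.008] rz -0.306 rows>=2.6
  slide [0.484, 0.642, 0.008] rz -0.306 rows>=2.6
  slide [0.132, 0.793, 0.008] rz -0.306 rows>=2.6
```

Request:
drive_tool(plan=[{"slide": [0.726, 0.346, 0.008], "delta_rot": [0, 0, -0.306], "grip": 0.5}, {"slide": [0.726, 0.346, 0.008], "delta_rot": [0, 0, -0.306], "grip": 0.5}, {"slide": [0.726, 0.346, 0.008], "delta_rot": [0, 0, -0.306], "grip": 0.5}, {"slide": [0.726, 0.346, 0.008], "delta_rot": [0, 0, -0.306], "grip": 0.5}])

```text
clock: 58.9
position: [0.5625, -0.1094, 0.1526]
eef_rot: [0.0, 0.932, -0.361, -0.001]
wrist_force: [0.1, 0.6, 0.2]
width: 0.0438
finger_force: 0.0
```

Request:
drive_tool(plan=[{"slide": [0.484, 0.642, 0.008], "delta_rot": [0, 0, -0.306], "grip": 0.5}, {"slide": [0.484, 0.642, 0.008], "delta_rot": [0, 0, -0.306], "grip": 0.5}, {"slide": [0.484, 0.642, 0.008], "delta_rot": [0, 0, -0.306], "grip": 0.5}, {"slide": [0.484, 0.642, 0.008], "delta_rot": [0, 0, -0.306], "grip": 0.5}])

```text
clock: 59.4
position: [0.5487, -0.2683, 0.1509]
eef_rot: [0.0, 0.992, -0.129, -0.001]
wrist_force: [0.4, 0.0, -0.4]
width: 0.0442
finger_force: 0.0
```

Request:
drive_tool(plan=[{"slide": [0.132, 0.793, 0.008], "delta_rot": [0, 0, -0.306], "grip": 0.5}, {"slide": [0.132, 0.793, 0.008], "delta_rot": [0, 0, -0.306], "grip": 0.5}, {"slide": [0.132, 0.793, 0.008], "delta_rot": [0, 0, -0.306], "grip": 0.5}, {"slide": [0.132, 0.793, 0.008], "delta_rot": [0, 0, -0.306], "grip": 0.5}, {"slide": [0.132, 0.793, 0.008], "delta_rot": [0, 0, -0.306], "grip": 0.5}])

```text
clock: 60.02
position: [0.537, -0.4235, 0.1488]
eef_rot: [-0.001, 0.994, 0.113, -0.0]
wrist_force: [-0.0, 0.6, 0.1]
width: 0.0438
finger_force: 0.0
```

```bash
python3 -c "
from pl import *
plan([(.5355,-.4265,.067,-77)])"
```

```text
t 60.02 pos [ 0.537  -0.4235  0.1488] jaw -77.0 tilt [-0.0011  0.0027] q7 -0.31 w 0.0438
  slide [-0.011, 0.013, 0.409] rz 0.0 rows>=1.3
```

Request:
drive_tool(plan=[{"slide": [-0.007, 0.005, 0.25], "delta_rot": [0, 0, 0], "grip": 0.5}, {"slide": [-0.007, 0.005, 0.4], "delta_rot": [0, 0, 0], "grip": 0.5}, {"slide": [-0.007, 0.005, 0.415], "delta_rot": [0, 0, 0], "grip": 0.5}, {"slide": [-0.007, 0.005, 0.415], "delta_rot": [0, 0, 0], "grip": 0.0}, {"slide": [-0.007, 0.005, 0.415], "delta_rot": [0, 0, 0], "grip": 0.0}])

```text
clock: 60.65
position: [0.5356, -0.4274, 0.0686]
eef_rot: [0.0, 0.994, 0.114, 0.001]
wrist_force: [0.0, -0.8, 0.0]
width: 0.0273
finger_force: 0.0
```

Request:
drive_tool(plan=[{"slide": [0, 0, 0], "delta_rot": [0, 0, 0], "grip": 0.0}, {"slide": [0, 0, 0], "delta_rot": [0, 0, 0], "grip": 0.0}, {"slide": [0, 0, 0], "delta_rot": [0, 0, 0], "grip": 0.0}])

```text
clock: 61.02
position: [0.5351, -0.4273, 0.0682]
eef_rot: [-0.0, 0.994, 0.113, 0.001]
wrist_force: [-1.0, 3.3, 6.6]
width: 0.0139
finger_force: 30.0
```

Request:
drive_tool(plan=[{"slide": [0, 0, 0], "delta_rot": [0, 0, 0.11], "grip": 0.0}, {"slide": [0, 0, 0], "delta_rot": [0, 0, 0.22], "grip": 0.0}, {"slide": [0, 0, 0], "delta_rot": [0, 0, 0.33], "grip": 0.0}, {"slide": [0, 0, 0], "delta_rot": [0, 0, 0.44], "grip": 0.0}, {"slide": [0, 0, 0], "delta_rot": [0, 0, 0.55], "grip": 0.0}])

```text
clock: 61.65
position: [0.5353, -0.4264, 0.0682]
eef_rot: [-0.001, 0.949, -0.315, 0.0]
wrist_force: [-1.7, 6.3, 7.6]
width: 0.0137
finger_force: 30.0
```

Request:
drive_tool(plan=[{"slide": [0, 0, 0], "delta_rot": [0, 0, 0.11], "grip": 0.0}, {"slide": [0, 0, 0], "delta_rot": [0, 0, 0.2], "grip": 0.0}, {"slide": [0, 0, 0], "delta_rot": [0, 0, 0.29], "grip": 0.0}, {"slide": [0, 0, 0], "delta_rot": [0, 0, 0.33], "grip": 0.0}, {"slide": [0, 0, 0], "delta_rot": [0, 0, 0.33], "grip": 0.0}])

```text
clock: 62.28
position: [0.5358, -0.4264, 0.0682]
eef_rot: [-0.001, 0.838, -0.545, -0.0]
wrist_force: [-0.4, 5.6, 7.7]
width: 0.0147
finger_force: 31.5
```

```bash
python3 trn.py | head -2
```

```text
F [-0.4  5.6  7.7] T [1.37 0.23 0.77] ff 31.505874381400645
t 62.27 pos [ 0.5358 -0.4264  0.0682] jaw -156.1 tilt [0.0011 0.0021] q7 -1.44 w 0.0147
```

At the key's stop: torque 0.77 N m after turning 79°. Let it go and return to the knob.

Request:
drive_tool(plan=[{"slide": [0, 0, 0], "delta_rot": [0, 0, 0], "grip": 0.9}, {"slide": [0, 0, 0], "delta_rot": [0, 0, 0], "grip": 0.9}, {"slide": [0, 0, 0], "delta_rot": [0, 0, 0], "grip": 0.9}, {"slide": [0, 0, -0.15], "delta_rot": [0, 0, 0], "grip": 0.9}, {"slide": [0, 0, -0.42], "delta_rot": [0, 0, 0], "grip": 0.9}])

```text
clock: 62.9
position: [0.5336, -0.4282, 0.1504]
eef_rot: [0.001, 0.837, -0.547, -0.001]
wrist_force: [1.0, -0.7, 0.9]
width: 0.0617
finger_force: 0.0
```

Request:
drive_tool(plan=[{"slide": [0, 0, 0], "delta_rot": [0, 0, 0], "grip": 0.75}])

```text
clock: 63.02
position: [0.535, -0.4314, 0.1557]
eef_rot: [0.002, 0.837, -0.547, 0.004]
wrist_force: [0.0, 0.4, -0.4]
width: 0.066
finger_force: 0.0
```

```bash
python3 -c "
from pl import *
plan([(.581,.0525,.153,-146)])"
```

```text
t 63.02 pos [ 0.535  -0.4314  0.1557] jaw -156.3 tilt [ 0.0047 -0.0067] q7 -1.49 w 0.066
  slide [-0.708, -0.394, 0.005] rz -0.038 rows>=2.6
  slide [-0.683, -0.436, 0.005] rz -0.038 rows>=2.6
  slide [-0.655, -0.476, 0.005] rz -0.038 rows>=2.6
```

Request:
drive_tool(plan=[{"slide": [-0.708, -0.394, 0], "delta_rot": [0, 0, -0.038], "grip": 0.75}, {"slide": [-0.708, -0.394, 0], "delta_rot": [0, 0, -0.038], "grip": 0.75}, {"slide": [-0.708, -0.394, 0], "delta_rot": [0, 0, -0.038], "grip": 0.75}, {"slide": [-0.708, -0.394, 0], "delta_rot": [0, 0, -0.038], "grip": 0.75}])

```text
clock: 63.52
position: [0.5505, -0.2635, 0.1501]
eef_rot: [-0.0, 0.855, -0.519, -0.0]
wrist_force: [0.9, -0.2, -0.7]
width: 0.0659
finger_force: 0.0
```

Request:
drive_tool(plan=[{"slide": [-0.683, -0.436, 0], "delta_rot": [0, 0, -0.038], "grip": 0.75}, {"slide": [-0.683, -0.436, 0], "delta_rot": [0, 0, -0.038], "grip": 0.75}, {"slide": [-0.683, -0.436, 0], "delta_rot": [0, 0, -0.038], "grip": 0.75}, {"slide": [-0.683, -0.436, 0], "delta_rot": [0, 0, -0.038], "grip": 0.75}])

```text
clock: 64.03
position: [0.5652, -0.1036, 0.1505]
eef_rot: [0.0, 0.87, -0.494, 0.0]
wrist_force: [0.4, -0.9, -0.3]
width: 0.0658
finger_force: 0.0
```

Request:
drive_tool(plan=[{"slide": [-0.655, -0.476, 0], "delta_rot": [0, 0, -0.038], "grip": 0.75}, {"slide": [-0.655, -0.476, 0], "delta_rot": [0, 0, -0.038], "grip": 0.75}, {"slide": [-0.655, -0.476, 0], "delta_rot": [0, 0, -0.038], "grip": 0.75}, {"slide": [-0.655, -0.476, 0], "delta_rot": [0, 0, -0.038], "grip": 0.75}, {"slide": [-0.655, -0.476, 0], "delta_rot": [0, 0, -0.038], "grip": 0.75}])

```text
clock: 64.65
position: [0.5799, 0.0531, 0.1514]
eef_rot: [0.001, 0.882, -0.47, 0.001]
wrist_force: [0.4, -1.5, -0.1]
width: 0.0662
finger_force: 0.0
```

```bash
python3 -c "
from pl import *
plan([(.582,.053,.061,-146)])
from key import fit_key
p,d=capture('top'); print(fit_key('top',p,(.532,-.414)))"; python3 tp.py .596
```

```text
t 64.65 pos [0.5799 0.0531 0.1514] jaw -146.1 tilt [ 0.0006 -0.0017] q7 -1.98 w 0.0662
  slide [0.006, -0.009, 0.452] rz -0.001 rows>=1.4
(array([ 0.53478438, -0.4263437 ,  0.26343109]), np.float64(-0.7316136967671313))
0 [ 0.6035 -0.2165  0.0897] 0.24
1 [ 0.5998 -0.1553  0.1203] 0.12
2 [ 0.5932 -0.0933  0.1198] 0.13
```

Request:
drive_tool(plan=[{"slide": [0.012, -0.003, 0.25], "delta_rot": [0, 0, 0], "grip": 0.75}, {"slide": [0.012, -0.003, 0.43], "delta_rot": [0, 0, 0], "grip": 0.75}, {"slide": [0.012, -0.003, 0.455], "delta_rot": [0, 0, 0], "grip": 0.75}, {"slide": [0.012, -0.003, 0.455], "delta_rot": [0, 0, 0], "grip": 0.3}, {"slide": [0.012, -0.003, 0.455], "delta_rot": [0, 0, 0], "grip": 0.3}])

```text
clock: 65.38
position: [0.5826, 0.0539, 0.0618]
eef_rot: [-0.001, 0.883, -0.469, 0.001]
wrist_force: [-0.3, -0.9, 0.9]
width: 0.0496
finger_force: 0.0
```

Request:
drive_tool(plan=[{"slide": [0, 0, 0], "delta_rot": [0, 0, 0], "grip": 0.3}, {"slide": [0, 0, 0], "delta_rot": [0, 0, 0], "grip": 0.3}, {"slide": [0, 0, 0], "delta_rot": [0, 0, 0], "grip": 0.3}])

```text
clock: 65.75
position: [0.5814, 0.0536, 0.0615]
eef_rot: [0.0, 0.883, -0.469, 0.0]
wrist_force: [-3.9, -1.5, 6.1]
width: 0.0416
finger_force: 30.0
```

Request:
drive_tool(plan=[{"slide": [-0.004, 0.009, 0], "delta_rot": [0, 0, -0.111], "grip": 0.3}, {"slide": [-0.007, 0.017, 0], "delta_rot": [0, 0, -0.222], "grip": 0.3}, {"slide": [-0.011, 0.025, 0], "delta_rot": [0, 0, -0.333], "grip": 0.3}, {"slide": [-0.015, 0.034, 0], "delta_rot": [0, 0, -0.444], "grip": 0.3}, {"slide": [-0.019, 0.043, 0], "delta_rot": [0, 0, -0.556], "grip": 0.3}])

```text
clock: 66.38
position: [0.5718, 0.0512, 0.0615]
eef_rot: [0.0, 0.999, -0.049, 0.0]
wrist_force: [-4.7, -3.4, 5.5]
width: 0.0417
finger_force: 30.0
```

Request:
drive_tool(plan=[{"slide": [-0.008, 0.003, 0], "delta_rot": [0, 0, -0.111], "grip": 0.3}, {"slide": [-0.015, 0.006, 0], "delta_rot": [0, 0, -0.222], "grip": 0.3}, {"slide": [-0.024, 0.009, 0], "delta_rot": [0, 0, -0.333], "grip": 0.3}, {"slide": [-0.032, 0.012, 0], "delta_rot": [0, 0, -0.444], "grip": 0.3}, {"slide": [-0.04, 0.014, 0], "delta_rot": [0, 0, -0.556], "grip": 0.3}])

```text
clock: 67.0
position: [0.5637, 0.0487, 0.0615]
eef_rot: [0.001, 0.926, 0.377, -0.0]
wrist_force: [-4.8, -5.5, 5.7]
width: 0.0413
finger_force: 30.0
```

```bash
python3 trn.py | head -2; python3 tp.py .579
```

```text
F [-4.8 -5.5  5.7] T [-1.18  1.05 -0.26] ff 29.99832719564438
t 67.0 pos [0.5637 0.0487 0.0615] jaw -45.7 tilt [ 0.0003 -0.0012] q7 -0.45 w 0.0413
0 [ 0.5863 -0.2179  0.0974] 0.23
1 [ 0.5821 -0.1571  0.1302] 0.15
2 [ 0.5747 -0.0952  0.1312] 0.2
```

Request:
drive_tool(plan=[{"slide": [-0.006, -0.004, 0], "delta_rot": [0, 0, -0.111], "grip": 0.3}, {"slide": [-0.012, -0.008, 0], "delta_rot": [0, 0, -0.222], "grip": 0.3}, {"slide": [-0.018, -0.013, 0], "delta_rot": [0, 0, -0.333], "grip": 0.3}, {"slide": [-0.024, -0.017, 0], "delta_rot": [0, 0, -0.444], "grip": 0.3}, {"slide": [-0.031, -0.022, 0], "delta_rot": [0, 0, -0.556], "grip": 0.3}])

```text
clock: 67.68
position: [0.5567, 0.0473, 0.0615]
eef_rot: [0.001, 0.68, 0.733, -0.0]
wrist_force: [-2.1, -5.4, 5.6]
width: 0.0414
finger_force: 30.0
```

Request:
drive_tool(plan=[{"slide": [0.001, -0.008, 0], "delta_rot": [0, 0, -0.111], "grip": 0.3}, {"slide": [0.001, -0.016, 0], "delta_rot": [0, 0, -0.222], "grip": 0.3}, {"slide": [0.001, -0.024, 0], "delta_rot": [0, 0, -0.333], "grip": 0.3}, {"slide": [0.002, -0.031, 0], "delta_rot": [0, 0, -0.444], "grip": 0.3}, {"slide": [0.002, -0.039, 0], "delta_rot": [0, 0, -0.556], "grip": 0.3}])

```text
clock: 68.3
position: [0.5495, 0.0474, 0.0615]
eef_rot: [0.001, 0.306, 0.952, -0.0]
wrist_force: [-0.6, -4.2, 4.2]
width: 0.0418
finger_force: 30.0
```

Request:
drive_tool(plan=[{"slide": [0.007, -0.004, 0], "delta_rot": [0, 0, -0.111], "grip": 0.3}, {"slide": [0.015, -0.009, 0], "delta_rot": [0, 0, -0.222], "grip": 0.3}, {"slide": [0.021, -0.014, 0], "delta_rot": [0, 0, -0.333], "grip": 0.3}, {"slide": [0.028, -0.018, 0], "delta_rot": [0, 0, -0.444], "grip": 0.3}, {"slide": [0.035, -0.023, 0], "delta_rot": [0, 0, -0.556], "grip": 0.3}])

```text
clock: 68.92
position: [0.5412, 0.0483, 0.0615]
eef_rot: [0.001, -0.125, 0.992, -0.001]
wrist_force: [-2.2, -2.3, 5.9]
width: 0.0417
finger_force: 30.0
```

Request:
drive_tool(plan=[{"slide": [0.008, 0.003, 0], "delta_rot": [0, 0, -0.1], "grip": 0.3}, {"slide": [0.015, 0.004, 0], "delta_rot": [0, 0, -0.2], "grip": 0.3}, {"slide": [0.022, 0.005, 0], "delta_rot": [0, 0, -0.3], "grip": 0.3}, {"slide": [0.03, 0.006, 0], "delta_rot": [0, 0, -0.4], "grip": 0.3}, {"slide": [0.03, 0.006, 0], "delta_rot": [0, 0, -0.4], "grip": 0.3}])

```text
clock: 69.55
position: [0.5342, 0.0488, 0.0614]
eef_rot: [-0.0, -0.425, 0.905, -0.0]
wrist_force: [-3.8, -1.0, 8.5]
width: 0.0416
finger_force: 30.0
```

Request:
drive_tool(plan=[{"slide": [0.004, 0, 0], "delta_rot": [0, 0, -0.1], "grip": 0.3}, {"slide": [0.006, 0, 0], "delta_rot": [0, 0, -0.2], "grip": 0.3}, {"slide": [0.006, 0, 0], "delta_rot": [0, 0, -0.28], "grip": 0.3}, {"slide": [0.006, 0, 0], "delta_rot": [0, 0, -0.28], "grip": 0.3}])

```text
clock: 70.05
position: [0.5328, 0.0506, 0.061]
eef_rot: [0.0, -0.613, 0.79, 0.001]
wrist_force: [-5.4, 7.8, 7.2]
width: 0.0415
finger_force: 30.0
```

```bash
python3 trn.py | head -2; python3 tp.py .547
```

```text
F [-5.4  7.8  7.2] T [1.58 1.25 0.08] ff 30.000755488872528
t 70.05 pos [0.5328 0.0506 0.061 ] jaw 165.5 tilt [-0.0008  0.0019] q7 2.56 w 0.0415
0 [ 0.5527 -0.2212  0.1187] 0.28
1 [ 0.5485 -0.1603  0.1097] 0.2
2 [ 0.5419 -0.0982  0.1178] 0.2
```

The readings match the fully-out stop. Release, back off and make the final check.

Request:
drive_tool(plan=[{"slide": [0, 0, 0], "delta_rot": [0, 0, 0], "grip": 0.75}, {"slide": [0, 0, 0], "delta_rot": [0, 0, 0], "grip": 0.75}, {"slide": [0, 0, -0.2], "delta_rot": [0, 0, 0], "grip": 0.75}, {"slide": [0, 0, -0.5], "delta_rot": [0, 0, 0], "grip": 0.75}, {"slide": [0, 0, -0.8], "delta_rot": [0, 0, 0], "grip": 0.75}])

```text
clock: 70.72
position: [0.5334, 0.048, 0.222]
eef_rot: [-0.0, -0.612, 0.791, -0.0]
wrist_force: [0.8, -0.4, 0.2]
width: 0.0657
finger_force: 0.0
```

Request:
drive_tool(plan=[{"slide": [-0.6, 0, 0], "delta_rot": [0, 0, 0], "grip": 0.75}, {"slide": [-0.6, 0, 0], "delta_rot": [0, 0, 0], "grip": 0.75}, {"slide": [-0.6, 0, 0], "delta_rot": [0, 0, 0], "grip": 0.75}, {"slide": [-0.6, 0, 0], "delta_rot": [0, 0, 0], "grip": 0.75}])

```text
clock: 71.22
position: [0.5636, 0.1639, 0.2199]
eef_rot: [-0.001, -0.612, 0.791, -0.0]
wrist_force: [-0.3, 0.9, 0.3]
width: 0.066
finger_force: 0.0
```

```bash
python3 tilt.py .5475; python3 tp.py .547; python3 -c "
from key import *
p,d=capture('top'); print(fit_key('top',p,(.532,-.414))); print(sense()['position'])"
```

```text
top 0 91 [0.0683, 0.0685, 0.069, 0.0692]
top 1 95 [0.0669, 0.0668, 0.0705, 0.0688]
top 2 92 [0.0686, 0.0699, 0.0699, 0.0704]
top 3 95 [0.0688, 0.0688, 0.0679, 0.0691]
scene 0 98 [0.0679, 0.0683, 0.0679, 0.0676]
scene 1 107 [0.068, 0.0679, 0.0682, 0.0674]
scene 2 109 [0.0679, 0.0679, 0.0679, 0.0675]
scene 3 26 [0.067]
0 [ 0.5527 -0.2212  0.1174] 0.28
1 [ 0.5484 -0.1602  0.1055] 0.2
2 [ 0.5417 -0.0981  0.1236] 0.2
(array([ 0.53527797, -0.42651663,  0.25476663]), np.float64(-0.7316723448633443))
[0.56379874 0.1630846  0.22029195]
```

All blocks are flat and seated, the tray is fully out and the key is at rest. Hand in.

```bash
python3 -c "
from cell import *
print(sign_off())"
```

```text
the job is handed in; nothing more can be done
None
```

The job is handed in with all four clamp blocks seated, tabs out through the near notches, tray fully out and key at rest; the tray-in, key, tray-out sequence was run twice because block 0 was perched on its rim the first time and had to be reseated (the sign-off returned no verdict).

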